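# Load converter modules into the transport tray and lock them with the bar

### The arm

A 6-joint arm with a two-finger parallel gripper is mounted at the origin on the work surface. World frame = base frame: x ahead of the robot, y to its left, z up, the work surface at z = 0. Lengths are in m, angles in rad, forces in N, time in s.
With the tool pointing down it reaches from about 0.35 to 0.775 m from the base axis. Payload 7.3 kg.
Tool frame: the origin (TCP) lies at the very end of the fingers, on their centre line; the grasp point (between the pads) lies 19 mm behind it (robot.hold_point_z is the distance from the TCP to the grasp point, in m); z points along the fingers, y is the direction in which the jaws open and shut (so a half turn about z gives the same grasp; the last joint's range is limited). The gripper opens to 92 mm and grips with 3 to 60 N. Pads are 19 mm wide; open, the fingers measure 130 mm over their backs; the gripper's body (75 mm by 190 mm) begins 47 mm behind the grasp point.
Start: joints at [-1.361, 0.342, 1.524, -0, 1.275, -0.146], TCP at [0.183, -0.492, 0.227] pointing down, gripper open.
Joint ranges: [-2.53, 2.53], [-0.77, 2.02], [0.04, 2.7], [-1, 4.14], [0.28, 2.66], [-3.11, 3.11]. Speed limits (rad/s): [2.57, 2.57, 3.14, 3.14, 3.14, 3.14].

### API

Orientations are given as [roll, pitch, yaw] about the fixed x, y, z axes, in that order (R = Rz(yaw) Ry(pitch) Rx(roll)).
In Python, from cell import monitor, viewer, robot gives the robot as it stands.
- The arm moves only by the tool move_arm, never from a script. Its argument "deltas" is a list of rows, each an object of numbers: "x", "y", "z": the shift along the tool's x, y, z in m; "wx", "wy", "wz": the turn, a rotation vector about the tool's x, y, z in degrees; "hand": the opening, from 0 (shut) to 1 (fully open). In form: [{"x": .., "y": .., "z": .., "wx": .., "wy": .., "wz": .., "hand": ..}, ...]. A call has 1 to 8 rows; each row is the pose to reach, as a shift and turn from the pose commanded when the call began, along the tool's axes at that moment; what a row does not reach only later rows make up. A row lasts 1/8 s, in which the tool goes at most 62.5 mm and 10.7 degrees, less where a joint would pass 70% of its speed; a pose out of reach is approached as far as the arm can. A call with a gripper value outside its range is refused whole. The fingers move at their own pace and stop on an object; "grip_force" is the grip in N (left out, the last holds). Time passes only in rows, so rows that repeat a pose let the fingers close. It gives the time, the measured TCP pose, the force and the opening at its end, in the units of the state.
- monitor.observe(): the state, without advancing time (a new reading comes with each control period).
- viewer.read_camera(name): name is "scene" or "top"; returns the picture (384x512x3 uint8, red, green, blue); there is no depth.
- viewer.camera_params(name): a dict with "camera_matrix" (3x3 intrinsics, pixels), "R" (3x3) and "t" (3): a world point X has camera coordinates R X + t. Camera axes: x right, y down, z forward; pixel columns grow to the right and rows downward; lengths in m; the calibration is good to about 2 mm. A picture is of the moment at which its call begins. camera_params takes no time and is no camera call.
- robot.hand_in(): hands the job in, once; it reports no verdict.
The state is a dict: "time": time; "qpos": joint angles; "qvel": joint speeds; "joint_efforts": joint torques, N m; "tool_pos": TCP position; "tool_rot": TCP orientation; "contact_force": force on the tool from outside, world axes, zero at the start; "torque": the same for the moment, N m; "opening": finger opening in m.
Only numpy, scipy, OpenCV 4.12 (cv2) and the standard library are available. Lean on these libraries where they do the work, as an engineer would, in place of code of your own. Each camera call takes 0.05 s, during which the arm holds its last target. There are 200 camera calls.

### The job

Get the converter modules ready for transport: draw the retaining bar right out of the tray and lay it aside, then stand every module on the bench upright in a slot of its own in the tray, so that they make a neat side-by-side row down on the slot floors. Then thread the bar back from the same side, over the modules and through the holes of both ears, until its handle is fully home against the ear, and leave the other things on the bench where they are.

Things in the scene. Friction and masses are not known exactly. Their poses are not given: they have to be found in the camera images.
- tray: transport tray fixed to the bench: aluminium base 76 mm (own x) by 200 mm (own y), 10 mm thick, carrying a row of five open-topped slots along own y and a steel ear with a hole at each end; origin at the centre of its underside, z up. The bar enters from the +y end and runs over the row
- slots (a point): centre of the middle slot's floor, 10 mm above the tray's origin. Slot centres lie at tray y = -72, -36, 0, 36, 72 mm, x = 0. Ribs 2 mm thick, 25 mm high part them: each slot is 34 mm wide in y (end slots 37 mm, from 55 to 92 mm out) and 56 mm long in x between lips 10 mm high
- hole_near (a point): centre of the hole's mouth on the outer face of the +y ear, at tray (0, 100, 64) mm. Both ears are 44 mm wide in x, 8 mm thick in y and reach up to z = 79 mm; both holes are round, 16 mm, along tray y, with a small lead-in on the +y face
- hole_far (a point): centre of the hole on the outer face of the other ear, at tray (0, -100, 64) mm; that ear spans tray y = -100 to -92 mm
- bar: retaining bar, 0.1 kg: black square handle 22 x 22 x 60 mm, origin at the handle's centre, own y along the bar; a round 12 mm shank with a tapered tip runs from own y = -30 to -240 mm. Fully home the handle's end rests on the +y ear (origin at tray y = 130 mm). At the start it sits in both holes, home to within 15 mm, resting low in them, above the slots
- bar_tip (a point): the free end of the bar's shank, on its axis (bar's own y = -240 mm)
- module1: finned aluminium converter module, a flat-sided block 50 mm (own x) by 30 mm (own y) by 40 mm high, about 0.15 kg, standing loose on the bench; all are alike, the same either way round; origin at the centre of its underside, z up. Three to five of the five modules are there; an absent one reads None
- module2: finned aluminium converter module, a flat-sided block 50 mm (own x) by 30 mm (own y) by 40 mm high, about 0.15 kg, standing loose on the bench; all are alike, the same either way round; origin at the centre of its underside, z up. Three to five of the five modules are there; an absent one reads None
- module3: finned aluminium converter module, a flat-sided block 50 mm (own x) by 30 mm (own y) by 40 mm high, about 0.15 kg, standing loose on the bench; all are alike, the same either way round; origin at the centre of its underside, z up. Three to five of the five modules are there; an absent one reads None
- module4: finned aluminium converter module, a flat-sided block 50 mm (own x) by 30 mm (own y) by 40 mm high, about 0.15 kg, standing loose on the bench; all are alike, the same either way round; origin at the centre of its underside, z up. Three to five of the five modules are there; an absent one reads None
- module5: finned aluminium converter module, a flat-sided block 50 mm (own x) by 30 mm (own y) by 40 mm high, about 0.15 kg, standing loose on the bench; all are alike, the same either way round; origin at the centre of its underside, z up. Three to five of the five modules are there; an absent one reads None
- reel: bystander, loose: small white component reel lying flat, 90 mm across, 12 mm high; origin under its centre
- driver: bystander, loose: screwdriver, 170 mm long, lying
- flux: bystander, loose: bottle, 48 mm across, 110 mm high, origin under its centre
- board: bystander, loose: green circuit board with parts, 90 x 130 mm, lying flat
- bin: bystander, loose: open black bin, 100 x 140 x 50 mm
- brush: bystander, loose: brush, 150 mm long, lying
There are look-alikes about, which are no part of the job. Leave any blue or orange look-alike of the module5 alone. What is shaped like the module4 but blue is not meant.

How it is judged:
On the way, in this order (a step that is already met when the one before it is completed fails the run):
1. the bar is drawn clear out of both ears (y of bar_tip in the frame of tray above 0.102 m), for 0.1 s.
2. every module stands in a slot while the bar is still out (x of module1 in the frame of tray between -0.008 and 0.008 m and y of module1 in the frame of tray between -0.085 and 0.085 m and z of module1 in the frame of tray between 0.006 and 0.0135 m and angle between each of module1, module2, module3, module4, module5's own z axis and vertical below 0.07 rad and angle between the x axis of each of module1, module2, module3, module4, module5 and the x axis of tray, either way round below 0.15 rad and x of module2 in the frame of tray between -0.008 and 0.008 m and y of module2 in the frame of tray between -0.085 and 0.085 m and z of module2 in the frame of tray between 0.006 and 0.0135 m and x of module3 in the frame of tray between -0.008 and 0.008 m and y of module3 in the frame of tray between -0.085 and 0.085 m and z of module3 in the frame of tray between 0.006 and 0.0135 m and x of module4 in the frame of tray between -0.008 and 0.008 m and y of module4 in the frame of tray between -0.085 and 0.085 m and z of module4 in the frame of tray between 0.006 and 0.0135 m and x of module5 in the frame of tray between -0.008 and 0.008 m and y of module5 in the frame of tray between -0.085 and 0.085 m and z of module5 in the frame of tray between 0.006 and 0.0135 m and y of bar_tip in the frame of tray above 0.09 m), for 0.2 s.
At the end, for the whole second after the job is handed in: Each present module sits on a slot floor (within 4 mm in height, 8 mm of the row line, 4 deg of upright, long side across the row within 8 deg); the bar runs through both ears, its handle within 4.5 mm of the near one; all at rest (x of module1 in the frame of tray between -0.008 and 0.008 m and y of module1 in the frame of tray between -0.085 and 0.085 m and z of module1 in the frame of tray between 0.006 and 0.0135 m and angle between each of module1, module2, module3, module4, module5's own z axis and vertical below 0.07 rad and angle between the x axis of each of module1, module2, module3, module4, module5 and the x axis of tray, either way round below 0.15 rad and x of module2 in the frame of tray between -0.008 and 0.008 m and y of module2 in the frame of tray between -0.085 and 0.085 m and z of module2 in the frame of tray between 0.006 and 0.0135 m and x of module3 in the frame of tray between -0.008 and 0.008 m and y of module3 in the frame of tray between -0.085 and 0.085 m and z of module3 in the frame of tray between 0.006 and 0.0135 m and x of module4 in the frame of tray between -0.008 and 0.008 m and y of module4 in the frame of tray between -0.085 and 0.085 m and z of module4 in the frame of tray between 0.006 and 0.0135 m and x of module5 in the frame of tray between -0.008 and 0.008 m and y of module5 in the frame of tray between -0.085 and 0.085 m and z of module5 in the frame of tray between 0.006 and 0.0135 m and y of bar in the frame of tray below 0.1345 m and x of bar in the frame of tray between -0.006 and 0.006 m and z of bar in the frame of tray between 0.056 and 0.072 m and y of bar_tip in the frame of tray below -0.1 m and x of bar_tip in the frame of tray between -0.006 and 0.006 m and z of bar_tip in the frame of tray between 0.056 and 0.072 m and linear speed of bar below 0.02 m/s); the robot touches nothing.
It fails at once if a bystander was shifted by more than 5 cm (distance of any of reel, driver, flux, board, bin, brush from where it was at the start of the episode above 0.05 m).
Of module1, module2, module3, module4, module5 only 3 to 5 are there at a start; the rules pass over those that are not, and their reading is None.
At some moment in a run one of module1, module2, module3, module4, module5 may be knocked a few centimetres aside while the robot is not near it.
Once in a run the grip may slacken for a moment while it holds something.
It also fails if it takes over 208 s, if anything falls off the work surface, if the arm or the gripper's body presses on something with over 40 N, if the wrist force passes 120 N, or if a joint passes its speed limit or range.

## Working session

There is one attempt and no reset: what is moved stays moved. The work goes in short steps, Python scripts to look and compute and a tool call to move; the robot and the scene stay as the last step left them, time stands still between calls to the robot, and variables do not carry over. Pictures are saved under pics/ and viewed, about 12 in all and at most 16, crops included, and the job is handed in when it is done.

Besides the shell and the picture viewer there is one more tool, called after "Request:" as a command line: name --argument value ..., lists and objects as JSON in quotes. move_arm: Moves the arm, as the interface text tells. Its arguments: {"type":"object","properties":{"deltas":{"type":"array","items":{"type":"object","properties":{"x":{"type":"number"},"y":{"type":"number"},"z":{"type":"number"},"wx":{"type":"number"},"wy":{"type":"number"},"wz":{"type":"number"},"hand":{"type":"number"}}}},"grip_force":{"type":"number"}},"required":["deltas"]}

```bash
ls; mkdir -p pics; python3 - <<'E'
from cell import monitor, viewer, robot
import cv2
s=monitor.observe();print(s, robot.hold_point_z)
for n in("scene","top"):
    im=viewer.read_camera(n);cv2.imwrite(f"pics/{n}0.png",im[:,:,::-1]);p=viewer.camera_params(n);print(n,p)
    cv2.imwrite(f"pics/{n}0b.png",cv2.resize(im[:,:,::-1],(800,600),interpolation=cv2.INTER_CUBIC))
E
```

```text
pics
{'time': 0.0, 'qpos': array([-1.36098053e+00,  3.42694868e-01,  1.52500842e+00, -8.19852484e-06,
        1.27541818e+00, -1.46014946e-01]), 'qvel': array([ 0.00069793, -0.00031553,  0.00129243, -0.00105278,  0.00199105,
        0.00020976]), 'joint_efforts': array([-2.71181350e-03, -4.31251431e+01, -2.44221997e+01,  7.15353596e-02,
        5.60469856e-02, -1.21575290e-04]), 'tool_pos': array([ 0.18281863, -0.49170304,  0.22606243]), 'tool_rot': array([-3.14007896e+00, -2.14681572e-04,  3.55832973e-01]), 'contact_force': array([-0.05405482,  0.34712365,  0.38499596]), 'torque': array([-0.0535533 ,  0.00794288,  0.01656632]), 'opening': 0.09163734043976864} 0.0188
scene {'camera_matrix': array([[472.22564458,   0.        , 254.25744728],
       [  0.        , 472.22564458, 185.07401347],
       [  0.        ,   0.        ,   1.        ]]), 'R': array([[-0.52037871,  0.85391394,  0.00608202],
       [ 0.73095889,  0.44910901, -0.5138095 ],
       [-0.44148058, -0.26292982, -0.85788275]]), 't': array([ 0.34717758, -0.39410077,  2.01197345])}
top {'camera_matrix': array([[408.21167458,   0.        , 258.73548613],
       [  0.        , 408.21167458, 197.44185772],
       [  0.        ,   0.        ,   1.        ]]), 'R': array([[ 0.02802322, -0.99939871,  0.02041851],
       [-0.98676297, -0.03092137, -0.15919393],
       [ 0.15972957, -0.01568711, -0.98703616]]), 't': array([-0.04647847,  0.5892534 ,  1.19372939])}
```

View pics/top0b.png

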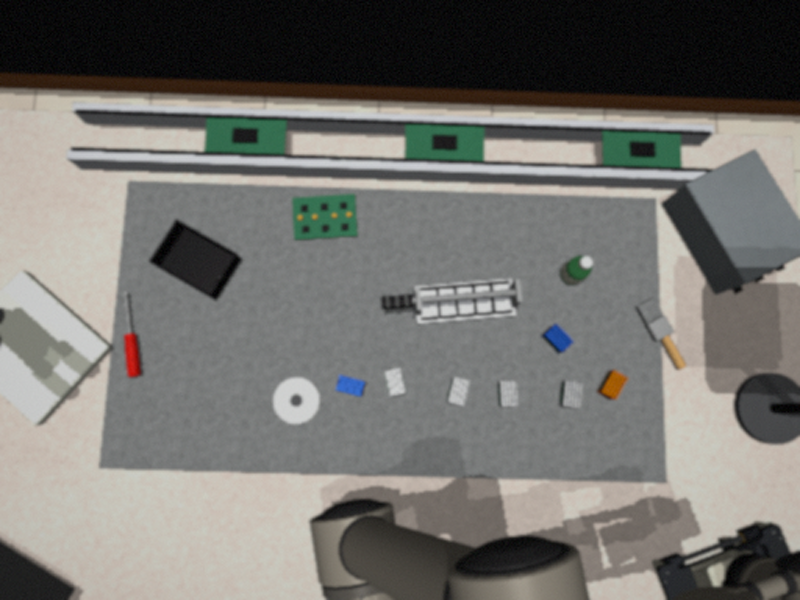

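View pics/scene0b.png

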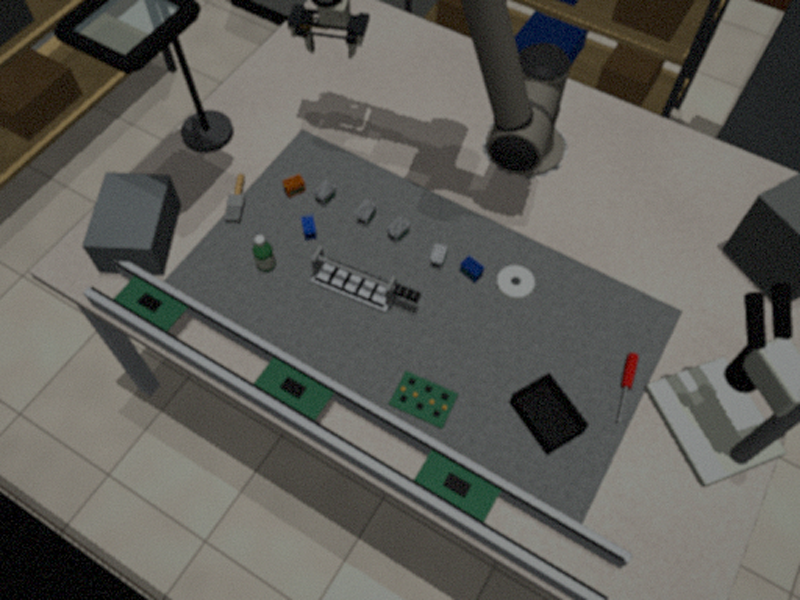

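The top view shows the tray lying with its handle to the left (world +y), at about (390–522, 300). There are four silver modules, at about (395,382), (459,391), (509,394) and (572,394). The look-alikes to leave are blue at (351,386) and (558,338) and orange at (613,384).

```bash
cat > h.py <<'E'
from cell import monitor, viewer, robot
import cv2, numpy as np
def avg(n,k=4):
    return np.mean([viewer.read_camera(n).astype(float) for _ in range(k)],0)
def ray(n,uv,z):
    p=viewer.camera_params(n);K,R,t=p["camera_matrix"],p["R"],p["t"]
    uv=np.atleast_2d(uv).astype(float)
    d=(R.T@np.linalg.solve(K,np.c_[uv,np.ones(len(uv))].T)).T
    C=-R.T@t
    return C+d*((z-C[2])/d[:,2])[:,None]
def proj(n,X):
    p=viewer.camera_params(n);x=(p["R"]@np.atleast_2d(X).T).T+p["t"]
    u=(p["camera_matrix"]@x.T).T
    return u[:,:2]/u[:,2:]
def crop(im,x0,y0,x1,y1,s,name):
    cv2.imwrite(name,cv2.resize(np.clip(im,0,255).astype(np.uint8)[y0:y1,x0:x1,::-1],None,fx=s,fy=s,interpolation=cv2.INTER_NEAREST if s<1 else cv2.INTER_CUBIC))
E
python3 - <<'E'
from h import *
t=avg("top",6);s=avg("scene",6);np.savez("im1.npz",t=t,s=s)
a=t[165:270,230:400];b=s[110:205,180:310]
cv2.imwrite("pics/t1.png",cv2.resize(a[:,:,::-1].clip(0,255).astype(np.uint8),(800,494),interpolation=cv2.INTER_CUBIC))
cv2.imwrite("pics/s1.png",cv2.resize(b[:,:,::-1].clip(0,255).astype(np.uint8),(800,585),interpolation=cv2.INTER_CUBIC))
for n,im in(("top",t),("scene",s)):
    hsv=cv2.cvtColor(im.clip(0,255).astype(np.uint8),cv2.COLOR_RGB2HSV)
    m=((hsv[...,2]>140)&(hsv[...,1]<50)).astype(np.uint8)
    nn,l,st,c=cv2.connectedComponentsWithStats(m)
    for i in range(1,nn):
        if 20<st[i,4]<1500: 
            pts=np.argwhere(l==i)[:,::-1]; r=cv2.minAreaRect(pts.astype(np.float32))
            w=ray(n,c[i],.04)[0]
            print(n,st[i],c[i].round(1),w.round(3),r[1],r[2])
E
```

```text
top [ 186   85   74   16 1020] [222.2  92.5] [0.926 0.097 0.04 ] (73.30126190185547, 13.853836059570312) 1.9749339818954468
top [ 309   89   73   16 1016] [344.7  96.6] [ 0.927 -0.295  0.04 ] (72.37078857421875, 14.198458671569824) 1.9749339818954468
top [372 163   8   9  54] [375.4 167.1] [ 0.699 -0.39   0.04 ] (7.77817440032959, 7.071067810058594) 45.0
top [487 165  25  19 249] [502.7 175.2] [ 0.686 -0.79   0.04 ] (18.0, 24.0) 90.0
top [288 179  24   3  42] [299.6 180.1] [ 0.65  -0.154  0.04 ] (1.6873232126235962, 23.008953094482422) 85.60128784179688
top [265 178  66  30 690] [295.1 192.5] [ 0.61 -0.14  0.04] (25.28094482421875, 64.2592544555664) 86.12147521972656
top [331 179   3  14  34] [332.  185.2] [ 0.637 -0.254  0.04 ] (13.0, 2.0) 90.0
top [293 193  11   8  69] [298.  196.8] [ 0.598 -0.15   0.04 ] (7.2562971115112305, 9.60969066619873) 78.69007110595703
top [305 192  10   8  69] [309.6 195.8] [ 0.602 -0.185  0.04 ] (7.0, 9.0) 90.0
top [282 194  10   8  72] [286.3 197.8] [ 0.593 -0.114  0.04 ] (7.0, 9.0) 90.0
top [246 235  14  19 194] [252.3 243.8] [ 0.45  -0.014  0.04 ] (17
[... 1277 characters left out ...]
 [146.8 207.3] [ 0.873 -0.322  0.04 ] (22.824520111083984, 1.354570984840393) 28.300756454467773
scene [106 217 204 124 528] [212.8 281.4] [0.977 0.031 0.04 ] (237.35626220703125, 2.9515933990478516) 31.20051383972168
scene [167 219  19  12  30] [176.2 224.3] [ 0.872 -0.193  0.04 ] (21.090600967407227, 1.6555761098861694) 30.25643539428711
scene [197 236 156  92 257] [270. 279.] [0.873 0.186 0.04 ] (179.73800659179688, 2.231429100036621) 30.25643539428711
scene [436 238   9  11  22] [439.6 242.7] [0.459 0.614 0.04 ] (10.791021347045898, 4.093145847320557) 60.255123138427734
scene [416 246  11  13  41] [420.8 250.9] [0.521 0.571 0.04 ] (13.891385078430176, 5.487954616546631) 59.03623962402344
```

View pics/t1.png

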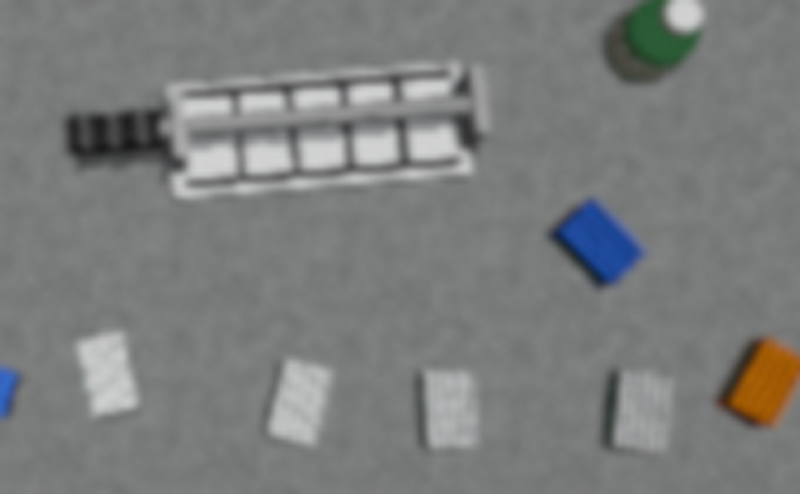

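View pics/s1.png

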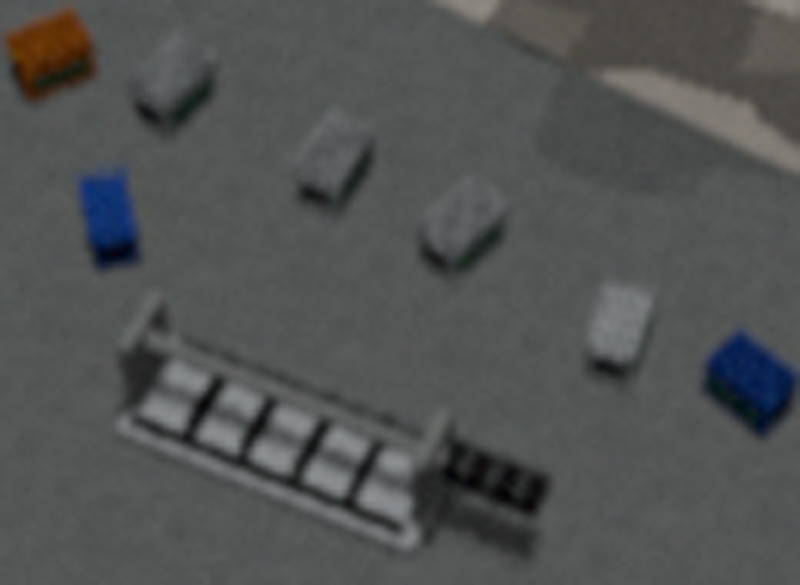

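In the crop, all four silver modules stand free, with no look-alike touching them. The tray base corners are near crop (168,88), (462,65), (475,172) and (177,197), with a black handle at (68–160,130). The blue and orange blocks are left out. Next I'll measure the tray by its edges and the modules by their top faces.

```bash
cat >> h.py <<'E'
def cross(p,th,x0=0):  # subpixel crossings (first rising, last falling)
    a=p>th; i=np.argmax(a); j=len(p)-1-np.argmax(a[::-1])
    f=i-(p[i]-th)/(p[i]-p[i-1]) if i>0 else i
    g=j+(p[j]-th)/(p[j]-p[j+1]) if j<len(p)-1 else j
    return x0+f,x0+g
def modules(im,n="top",z=.04,roi=(232,225,420,275),th=150,out=True):
    x0,y0,x1,y1=roi; S=6
    sub=im[y0:y1,x0:x1]; sub=cv2.resize(sub,None,fx=S,fy=S,interpolation=cv2.INTER_CUBIC)
    sat=sub.max(2)-sub.min(2); m=((sub.mean(2)>th)&(sat<45)).astype(np.uint8)
    m=cv2.morphologyEx(m,cv2.MORPH_CLOSE,np.ones((9,9)))
    res=[]
    for c in cv2.findContours(m,cv2.RETR_EXTERNAL,cv2.CHAIN_APPROX_NONE)[0]:
        if cv2.contourArea(c)<80*S*S: continue
        uv=(c[:,0]+.5)/S-.5+[x0,y0]
        w=ray(n,uv,z)[:,:2]
        (cx,cy),(a,b),ang=cv2.minAreaRect((w*1000).astype(np.float32))
        if a<b: ang+=90;a,b=b,a
        ang=(ang+90)%180-90
        res.append((cx/1000,cy/1000,ang,a,b))
    return res
E
python3 - <<'E'
from h import *
d=np.load("im1.npz");t=d["t"];g=cv2.GaussianBlur(t.mean(2),(0,0),.6)
print("mat",g[215:225,280:320].mean(),"white",g[196:199,296:300].mean())
th=150
lo=[];hi=[]
for u in range(270,328):
    f,h=cross(g[170:215,u],th,170); lo.append((u,h)); hi.append((u,f))
for nm,P in(("bot",lo),("top",hi)):
    W=ray("top",P,.01)[:,:2]
    vx,vy,x0,y0=cv2.fitLine(W.astype(np.float32),cv2.DIST_HUBER,0,.001,.001).ravel()
    r=(W-[x0,y0])@[-vy,vx]
    print(nm,"angle",np.degrees(np.arctan2(vy,vx)),"pt",x0,y0,"rms",r.std(),"off",x0*abs(vy)-y0*vx*np.sign(vy))
for v in range(180,208):
    f,h=cross(g[v,255:345],th,255); a=ray("top",[(f,v),(h,v)],.01); print(v,round(f,2),round(h,2),a[:,:2].round(4).tolist())
for r in modules(t): print(np.round(r,3))
b=t[165:200,235:270].max(2); ys,xs=np.where(b<60); print("handle px",xs.min()+235,xs.max()+235,ys.min()+165,ys.max()+165, ray("top",[(xs.mean()+235,ys.mean()+165)],.073))
E
```

```text
mat 124.17258255646863 white 207.4810754171816
bot angle -83.12579 pt 0.5782781 -0.14441055 rms 0.0025469236603339433 off 0.5568366
top angle -83.749916 pt 0.64700186 -0.1649904 rms 0.0167820350909404 off 0.62519395
180 303.76 326.91 [[0.6568, -0.1704], [0.6592, -0.2439]]
181 291.66 331.14 [[0.6523, -0.1321], [0.6564, -0.2573]]
182 279.87 332.15 [[0.6479, -0.0949], [0.6532, -0.2605]]
183 265.28 332.32 [[0.6432, -0.0489], [0.65, -0.2611]]
184 265.16 332.37 [[0.64, -0.0486], [0.6468, -0.2612]]
185 265.58 332.32 [[0.6368, -0.05], [0.6436, -0.2611]]
186 266.16 332.34 [[0.6337, -0.0519], [0.6404, -0.2611]]
187 266.54 332.47 [[0.6305, -0.0532], [0.6372, -0.2615]]
188 266.73 332.59 [[0.6274, -0.0539], [0.634, -0.2619]]
189 266.81 332.79 [[0.6242, -0.0542], [0.6308, -0.2625]]
190 266.72 332.86 [[0.621, -0.054], [0.6276, -0.2628]]
191 266.46 324.03 [[0.6177, -0.0533], [0.6235, -0.2348]]
192 266.56 325.59 [[0.6146, -0.0537], [0.6204, -0.2398]]
193 266.9 326.08 [[0.6114, -0.0548], [0.6173, -0.2413]]
194 267.21 326.35 [[0.6082, -0.0559], [0.6141, -0.2422]]
195 267.36 326.65 [[0.6051, -0.0564], [
[... 235 characters left out ...]
.2542]]
200 269.28 330.34 [[0.5894, -0.0628], [0.5954, -0.2548]]
201 268.58 330.07 [[0.5862, -0.0607], [0.5922, -0.2539]]
202 266.51 322.18 [[0.5828, -0.0543], [0.5882, -0.2291]]
203 266.04 309.85 [[0.5796, -0.0529], [0.5838, -0.1903]]
204 266.02 297.85 [[0.5764, -0.0529], [0.5795, -0.1527]]
205 266.18 285.9 [[0.5733, -0.0535], [0.5752, -0.1152]]
206 266.68 274.33 [[0.5702, -0.0552], [0.5709, -0.0791]]
207 255 344 [[0.5659, -0.0188], [0.5745, -0.2978]]
[ 0.436 -0.358 -7.086 45.905 30.189]
[ 0.434 -0.235  2.917 47.771 31.235]
[  0.435  -0.138 -13.169  50.887  31.942]
[ 4.5000e-01 -1.4000e-02  1.4420e+01  5.1391e+01  3.2640e+01]
handle px 245 265 189 198 [[ 0.59717754 -0.01510112  0.073     ]]
```

```bash
cat >> h.py <<'E'
TH=np.radians(6.7); TO=np.array([.6170,-.1511,0])
def T2W(p): 
    c,s=np.cos(TH),np.sin(TH); return np.atleast_2d(p)@np.array([[c,s,0],[-s,c,0],[0,0,1]])+TO
def over(im,n,polys,roi,s,name):
    x0,y0,x1,y1=roi
    o=cv2.resize(im[y0:y1,x0:x1,::-1].clip(0,255).astype(np.uint8),None,fx=s,fy=s,interpolation=cv2.INTER_CUBIC)
    for P in polys:
        q=((proj(n,P)-[x0,y0]+.5)*s).round().astype(np.int32); cv2.polylines(o,[q],len(q)>2,(0,0,255),1)
    cv2.imwrite(name,o)
E
python3 - <<'E'
from h import *
d=np.load("im1.npz")
P=[[(-.038,-.1,.01),(.038,-.1,.01),(.038,.1,.01),(-.038,.1,.01)]]
for y in(-.1,-.092,.092,.1): P.append([(-.022,y,.079),(.022,y,.079)])
for y in(-.1,.1): P.append([(-.022,y,.01),(-.022,y,.079),(.022,y,.079),(.022,y,.01)])
P.append([(0,.1,.062),(0,-.1,.062)]);
for y in(-.054,-.018,.018,.054): P.append([(-.028,y,.035),(.028,y,.035)])
P=[T2W(np.array(p)) for p in P]
M=[]
for cx,cy,a,_,_ in modules(d["t"]):
    M.append(np.c_[cv2.boxPoints(((cx,cy),(.05,.03),a)),np.full(4,.04)])
over(d["t"],"top",P+M,(240,170,380,270),5.7,"pics/ot.png")
over(d["s"],"scene",P+M,(190,110,300,205),6.2,"pics/os.png")
a,b=cv2.imread("pics/ot.png"),cv2.imread("pics/os.png"); print(a.shape,b.shape)
E
```

```text
(570, 798, 3) (589, 682, 3)
```

View pics/ot.png

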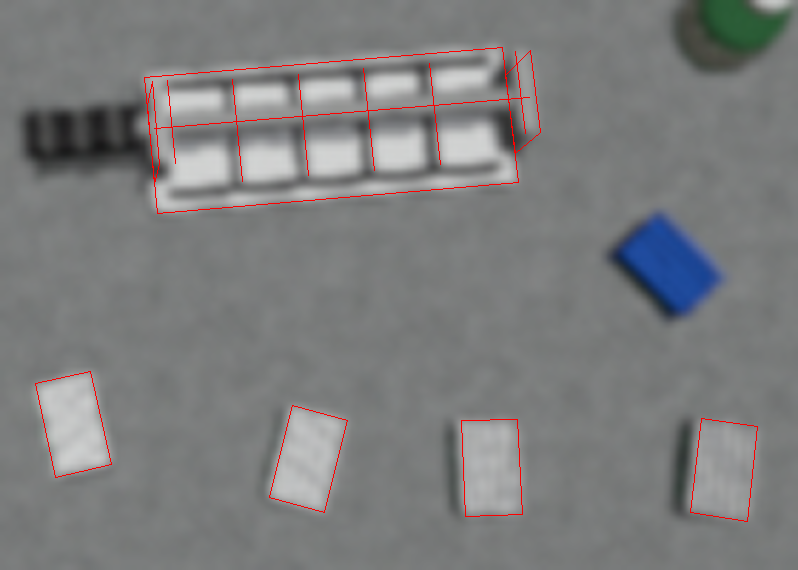

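View pics/os.png

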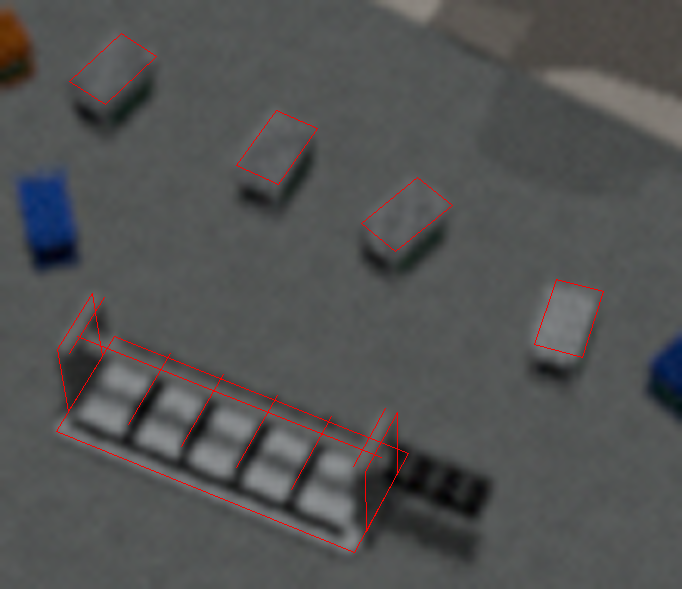

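Overlay check: the four module rectangles sit on the silver blocks in both views. The tray outline and ribs also fit, to about 1 px. Next I'll plan the bar grasp.

```bash
cat > plan.py <<'E'
import sys,numpy as np
from scipy.spatial.transform import Rotation as Ro
from cell import monitor
def plan(targets,start=None):
    s=monitor.observe()
    p,R=(s["tool_pos"],Ro.from_euler("xyz",s["tool_rot"])) if start is None else start
    for x,y,z,yaw,*tilt in targets:   # tilt: extra rotation deg about tool y (after yaw)
        Rt=Ro.from_euler("xyz",[180,0,yaw],degrees=True)*Ro.from_euler("y",tilt[0] if tilt else 0,degrees=True)
        d=R.inv().apply(np.array([x,y,z])-p); w=(R.inv()*Rt).as_rotvec(degrees=True)
        print("d",d.round(4).tolist(),"w",w.round(1).tolist(),"len",np.linalg.norm(d).round(3))
        p,R=np.array([x,y,z]),Rt
def here():
    s=monitor.observe();e=np.degrees(s["tool_rot"])
    print("t",round(s["time"],2),"p",s["tool_pos"].round(4),"rpy",e.round(2),"F",s["contact_force"].round(1),"open",round(s["opening"],4),"q",s["qpos"].round(2))
E
python3 - <<'E'
from plan import *
here();plan([(.6017,-.021,.2,96.7),(.6017,-.021,.054,96.7)])
E
```

```text
t 0.7 p [ 0.1829 -0.4921  0.2268] rpy [179.99   0.    20.38] F [-0.1  0.3 -1.1] open 0.0917 q [-1.36  0.34  1.52 -0.    1.28 -0.15]
d [0.5567, -0.2958, 0.0267] w [0.0, 0.0, -76.3] len 0.631
d [0.0, -0.0, 0.146] w [0.0, 0.0, 0.0] len 0.146
```

Request:
move_arm --deltas '[{"x": 0.06,"y": -0.032,"wz": -9.5,"hand": 1},{"x": 0.12,"y": -0.064,"wz": -19},{"x": 0.18,"y": -0.095,"wz": -28.5},{"x": 0.24,"y": -0.127,"wz": -38},{"x": 0.3,"y": -0.159,"wz": -47.7},{"x": 0.36,"y": -0.19,"wz": -57.2},{"x": 0.42,"y": -0.223,"wz": -66.8},{"x": 0.46,"y": -0.244,"wz": -76.3}]'

```text
schema error: expected keys x, y, z, wx, wy, wz, hand
```

```bash
python3 -c "
from plan import *
here();plan([(.6017,-.021,.15,96.7),(.6017,-.021,.054,96.7)])"
```

```text
t 0.7 p [ 0.1829 -0.4921  0.2268] rpy [179.99   0.    20.38] F [-0.1  0.3 -1.1] open 0.0917 q [-1.36  0.34  1.52 -0.    1.28 -0.15]
d [0.5567, -0.2958, 0.0767] w [0.0, 0.0, -76.3] len 0.635
d [0.0, -0.0, 0.096] w [0.0, 0.0, 0.0] len 0.096
```

All keys are required in every row.

Request:
move_arm --deltas '[{"x": 0.06,"y": -0.032,"z": 0,"wx": 0,"wy": 0,"wz": -9.5,"hand": 1},{"x": 0.12,"y": -0.064,"z": 0,"wx": 0,"wy": 0,"wz": -19,"hand": 1},{"x": 0.18,"y": -0.095,"z": 0,"wx": 0,"wy": 0,"wz": -28.5,"hand": 1},{"x": 0.24,"y": -0.127,"z": 0,"wx": 0,"wy": 0,"wz": -38,"hand": 1},{"x": 0.3,"y": -0.159,"z": 0,"wx": 0,"wy": 0,"wz": -47.7,"hand": 1},{"x": 0.36,"y": -0.19,"z": 0,"wx": 0,"wy": 0,"wz": -57.2,"hand": 1},{"x": 0.42,"y": -0.223,"z": 0,"wx": 0,"wy": 0,"wz": -66.8,"hand": 1},{"x": 0.46,"y": -0.244,"z": 0,"wx": 0,"wy": 0,"wz": -76.3,"hand": 1}]'

```text
time: 1.7
tool_pos: [0.5166, -0.1169, 0.2269]
tool_rot: [3.141, 0.001, 1.693]
contact_force: [0.0, -1.4, 0.6]
opening: 0.0919
```

```bash
python3 -c "
from plan import *
here();plan([(.6017,-.021,.12,96.7),(.6017,-.021,.054,96.7)])"
```

```text
t 1.7 p [ 0.5166 -0.1169  0.2269] rpy [1.7997e+02 3.0000e-02 9.7010e+01] F [ 0.  -1.4  0.6] open 0.0919 q [-0.37  0.35  1.51 -0.    1.28 -0.49]
d [0.0849, 0.0961, 0.1069] w [0.0, 0.0, 0.3] len 0.167
d [0.0, -0.0, 0.066] w [0.0, 0.0, 0.0] len 0.066
```

Request:
move_arm --deltas '[{"x": 0.0365,"y": 0.041,"z": 0.02,"wx": 0,"wy": 0,"wz": 0,"hand": 1},{"x": 0.073,"y": 0.0817,"z": 0.04,"wx": 0,"wy": 0,"wz": 0,"hand": 1},{"x": 0.073,"y": 0.0817,"z": 0.08,"wx": 0,"wy": 0,"wz": 0,"hand": 1},{"x": 0.073,"y": 0.0817,"z": 0.107,"wx": 0,"wy": 0,"wz": 0,"hand": 1},{"x": 0.073,"y": 0.0817,"z": 0.107,"wx": 0,"wy": 0,"wz": 0,"hand": 1},{"x": 0.073,"y": 0.0817,"z": 0.107,"wx": 0,"wy": 0,"wz": 0,"hand": 1}]'

```text
time: 2.45
tool_pos: [0.5887, -0.0369, 0.121]
tool_rot: [3.14, 0.001, 1.687]
contact_force: [0.5, 0.1, 0.2]
opening: 0.0921
```

```bash
python3 - <<'E'
from plan import *
from h import *
here();plan([(.6017,-.021,.054,96.7)])
t=avg("top",2);s=avg("scene",2)
a=[];
for im,(x0,y0,x1,y1) in((t,(225,165,345,215)),(s,(190,130,310,205))):
    a.append(cv2.resize(im[y0:y1,x0:x1,::-1].clip(0,255).astype(np.uint8),None,fx=4.5,fy=4.5,interpolation=cv2.INTER_CUBIC))
cv2.imwrite("pics/g1.png",np.vstack(a))
E
```

```text
t 2.45 p [ 0.5887 -0.0369  0.121 ] rpy [1.799e+02 4.000e-02 9.667e+01] F [0.5 0.1 0.2] open 0.0921 q [-0.19  0.56  1.49 -0.    1.1  -0.31]
d [0.0144, 0.0146, 0.067] w [0.1, 0.0, -0.0] len 0.07
```

View pics/g1.png

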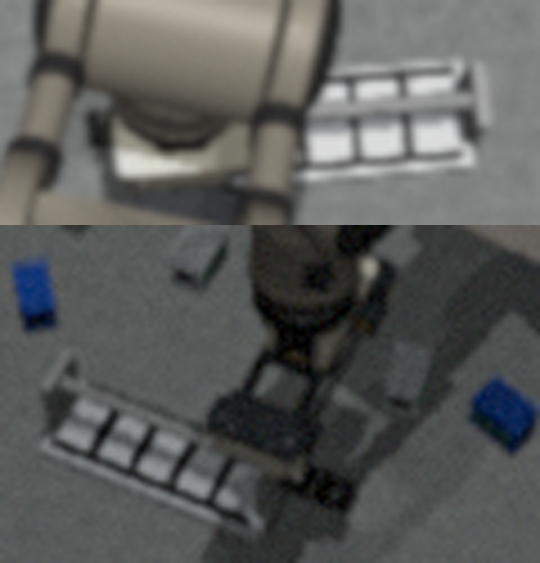

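The gripper is above the handle region. Planning from the measured pose is exact, so I'll descend and grip.

Request:
move_arm --deltas '[{"x": 0.0144,"y": 0.0146,"z": 0,"wx": 0,"wy": 0,"wz": 0,"hand": 1},{"x": 0.0144,"y": 0.0146,"z": 0.03,"wx": 0,"wy": 0,"wz": 0,"hand": 1},{"x": 0.0144,"y": 0.0146,"z": 0.067,"wx": 0,"wy": 0,"wz": 0,"hand": 1},{"x": 0.0144,"y": 0.0146,"z": 0.067,"wx": 0,"wy": 0,"wz": 0,"hand": 1},{"x": 0.0144,"y": 0.0146,"z": 0.067,"wx": 0,"wy": 0,"wz": 0,"hand": 0.4},{"x": 0.0144,"y": 0.0146,"z": 0.067,"wx": 0,"wy": 0,"wz": 0,"hand": 0.1},{"x": 0.0144,"y": 0.0146,"z": 0.067,"wx": 0,"wy": 0,"wz": 0,"hand": 0},{"x": 0.0144,"y": 0.0146,"z": 0.067,"wx": 0,"wy": 0,"wz": 0,"hand": 0}]' --grip_force 25

```text
time: 3.65
tool_pos: [0.6011, -0.0207, 0.0534]
tool_rot: [3.141, 0.0, 1.687]
contact_force: [0.2, -0.3, 0.0]
opening: 0.0563
```

Request:
move_arm --deltas '[{"x": 0,"y": 0,"z": 0,"wx": 0,"wy": 0,"wz": 0,"hand": 0},{"x": 0,"y": 0,"z": 0,"wx": 0,"wy": 0,"wz": 0,"hand": 0},{"x": 0,"y": 0,"z": 0,"wx": 0,"wy": 0,"wz": 0,"hand": 0}]'

```text
time: 4.03
tool_pos: [0.6008, -0.0207, 0.0527]
tool_rot: [-3.142, 0.0, 1.687]
contact_force: [-0.0, -0.4, -0.4]
opening: 0.0264
```

```bash
python3 -c "
from plan import *
here()"
```

```text
t 4.03 p [ 0.6008 -0.0207  0.0527] rpy [-180.      0.     96.68] F [-0.  -0.4 -0.4] open 0.0264 q [-0.16  0.66  1.51 -0.    0.97 -0.28]
```

Request:
move_arm --deltas '[{"x": 0,"y": 0,"z": 0,"wx": 0,"wy": 0,"wz": 0,"hand": 0},{"x": 0,"y": 0,"z": 0,"wx": 0,"wy": 0,"wz": 0,"hand": 0},{"x": 0,"y": 0,"z": 0,"wx": 0,"wy": 0,"wz": 0,"hand": 0}]' --grip_force 40

```text
time: 4.4
tool_pos: [0.6011, -0.0207, 0.0528]
tool_rot: [3.141, 0.0, 1.687]
contact_force: [2.2, 0.5, -0.4]
opening: 0.0218
```

```bash
python3 -c "
from plan import *
here()"
```

```text
t 4.4 p [ 0.6011 -0.0207  0.0528] rpy [1.7996e+02 1.0000e-02 9.6690e+01] F [ 2.2  0.5 -0.4] open 0.0218 q [-0.16  0.66  1.51 -0.    0.97 -0.28]
```

Gripped: the opening of 21.8 mm matches the 22 mm handle. Now I'll lift slightly and draw along the bar axis, watching the forces.

Request:
move_arm --deltas '[{"x": 0.01,"y": 0,"z": -0.0015,"wx": 0,"wy": 0,"wz": 0,"hand": 0},{"x": 0.02,"y": 0,"z": -0.0015,"wx": 0,"wy": 0,"wz": 0,"hand": 0},{"x": 0.03,"y": 0,"z": -0.0015,"wx": 0,"wy": 0,"wz": 0,"hand": 0},{"x": 0.04,"y": 0,"z": -0.0015,"wx": 0,"wy": 0,"wz": 0,"hand": 0}]'

```text
time: 4.9
tool_pos: [0.5959, 0.02, 0.0541]
tool_rot: [-3.141, -0.0, 1.688]
contact_force: [0.2, 0.8, -0.8]
opening: 0.0214
```

```bash
python3 -c "
from plan import *
here()"
```

```text
t 4.9 p [0.5959 0.02   0.0541] rpy [-179.98   -0.     96.71] F [ 0.2  0.8 -0.8] open 0.0214 q [-0.09  0.65  1.53 -0.    0.97 -0.21]
```

Request:
move_arm --deltas '[{"x": 0.025,"y": 0,"z": 0,"wx": 0,"wy": 0,"wz": 0,"hand": 0},{"x": 0.05,"y": 0,"z": 0,"wx": 0,"wy": 0,"wz": 0,"hand": 0},{"x": 0.08,"y": 0,"z": 0,"wx": 0,"wy": 0,"wz": 0,"hand": 0},{"x": 0.11,"y": 0,"z": 0,"wx": 0,"wy": 0,"wz": 0,"hand": 0},{"x": 0.14,"y": 0,"z": 0,"wx": 0,"wy": 0,"wz": 0,"hand": 0},{"x": 0.17,"y": 0,"z": 0,"wx": 0,"wy": 0,"wz": 0,"hand": 0},{"x": 0.187,"y": 0,"z": 0,"wx": 0,"wy": 0,"wz": 0,"hand": 0},{"x": 0.187,"y": 0,"z": 0,"wx": 0,"wy": 0,"wz": 0,"hand": 0}]'

```text
time: 5.9
tool_pos: [0.5741, 0.2057, 0.0541]
tool_rot: [3.142, 0.0, 1.689]
contact_force: [-0.4, 0.0, -1.4]
opening: 0.0215
```

```bash
python3 - <<'E'
from plan import *
from h import *
here()
t=avg("top",3);s=avg("scene",3);np.savez("im2.npz",t=t,s=s)
a=[]
for im,(x0,y0,x1,y1) in((t,(170,160,340,230)),(s,(180,120,350,215))):
    a.append(cv2.resize(im[y0:y1,x0:x1,::-1].clip(0,255).astype(np.uint8)*1.0,None,fx=3.6,fy=3.6,interpolation=cv2.INTER_CUBIC))
cv2.imwrite("pics/g2.png",(np.vstack(a)*1.3).clip(0,255))
E
```

```text
t 5.9 p [0.5741 0.2057 0.0541] rpy [1.80e+02 1.00e-02 9.68e+01] F [-0.4  0.  -1.4] open 0.0215 q [ 0.22  0.67  1.49 -0.    0.99  0.1 ][ WARN:0@6.923] global loadsave.cpp:1063 imwrite_ Unsupported depth image for selected encoder is fallbacked to CV_8U.
```

View pics/g2.png

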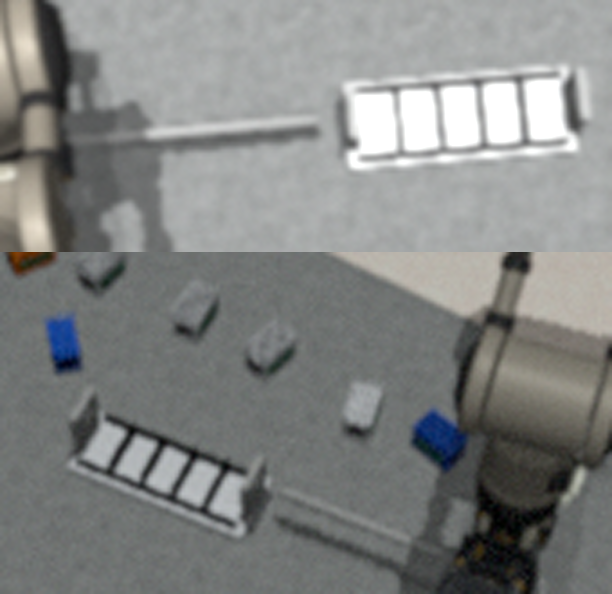

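The bar is clear of both ears, with its tip at crop (319,125) to the left of the near ear at (348,125). Now I'll lay it straight down.

Request:
move_arm --deltas '[{"x": 0,"y": 0,"z": 0.025,"wx": 0,"wy": 0,"wz": 0,"hand": 0},{"x": 0,"y": 0,"z": 0.045,"wx": 0,"wy": 0,"wz": 0,"hand": 0},{"x": 0,"y": 0,"z": 0.049,"wx": 0,"wy": 0,"wz": 0,"hand": 0},{"x": 0,"y": 0,"z": 0.0515,"wx": 0,"wy": 0,"wz": 0,"hand": 0},{"x": 0,"y": 0,"z": 0.0515,"wx": 0,"wy": 0,"wz": 0,"hand": 0}]'

```text
time: 6.82
tool_pos: [0.5749, 0.2048, 0.0034]
tool_rot: [3.14, -0.0, 1.687]
contact_force: [0.2, 0.1, -1.6]
opening: 0.0215
```

```bash
python3 - <<'E'
from plan import *
from h import *
here()
d=np.load("im2.npz");t=d["t"];g=cv2.GaussianBlur(t.mean(2),(0,0),.6)
th=150
# long edges by column; ends by row on the base strips
for nm,rows,pick in(("far edge",(176,190),0),("near edge",(198,212),1)):
    P=[]
    for u in range(275,322):
        c=cross(g[170:215,u],th,170)[pick]; P.append((u,c))
    W=ray("top",P,.01)[:,:2]; A=np.polyfit(W[:,1],W[:,0],1); r=W[:,0]-np.polyval(A,W[:,1])
    print(nm,"deg",-np.degrees(np.arctan(A[0])),"x at y=-.151:",np.polyval(A,-.1511),"rms",r.std())
# slot ribs: dark minima along rows through floor
f=g
for v in (190,193,196):
    row=cv2.resize(f[v:v+1,262:335],None,fx=8,fy=1,interpolation=cv2.INTER_CUBIC)[0]
    mn=[i for i in range(8,len(row)-8) if row[i]==row[i-8:i+9].min() and row[i]<170]
    us=[(i+.5)/8-.5+262 for i in mn]; W=ray("top",[(u,v) for u in us],.035)
    c,s=np.cos(TH),np.sin(TH); tx=(W[:,:2]-TO[:2])@np.array([[c,-s],[s,c]])
    print(v,np.round(us,1),tx.round(4).tolist())
E
```

```text
t 6.83 p [0.5749 0.2048 0.0034] rpy [179.93  -0.    96.68] F [ 0.2  0.1 -1.6] open 0.0215 q [ 0.22  0.74  1.52 -0.    0.89  0.1 ]
far edge deg 6.02783549571463 x at y=-.151: 0.6543142324113952 rms 0.007594266614403831
near edge deg 6.247116277163209 x at y=-.151: 0.5779854355442899 rms 0.001091278597736684
190 [264.3 279.8 291.6 303.1 314.7 328.4] [[0.0115, 0.1048], [0.0074, 0.0571], [0.0043, 0.0209], [0.0013, -0.0145], [-0.0018, -0.0504], [-0.0054, -0.0929]]
193 [264.4 280.3 291.8 303.4 314.9 329.1] [[0.0021, 0.1052], [-0.0021, 0.0565], [-0.0051, 0.0211], [-0.0082, -0.0147], [-0.0112, -0.0502], [-0.0149, -0.0938]]
196 [264.8 280.6 292.1 303.7 315.2 330.1] [[-0.0073, 0.1049], [-0.0114, 0.0566], [-0.0145, 0.0213], [-0.0175, -0.0145], [-0.0206, -0.0499], [-0.0245, -0.0958]]
```

Bar is down near the bench. Refined tray pose from ribs, edges and the draw direction: origin (0.6163, -0.1499), yaw 6.5°. I'll release the bar and rise.

Request:
move_arm --deltas '[{"x": 0,"y": 0,"z": 0.0008,"wx": 0,"wy": 0,"wz": 0,"hand": 0},{"x": 0,"y": 0,"z": 0.0008,"wx": 0,"wy": 0,"wz": 0,"hand": 0.25},{"x": 0,"y": 0,"z": 0.0008,"wx": 0,"wy": 0,"wz": 0,"hand": 0.5},{"x": 0,"y": 0,"z": 0.0008,"wx": 0,"wy": 0,"wz": 0,"hand": 0.6},{"x": 0,"y": 0,"z": 0.0008,"wx": 0,"wy": 0,"wz": 0,"hand": 0.6},{"x": 0,"y": 0,"z": -0.05,"wx": 0,"wy": 0,"wz": 0,"hand": 0.7},{"x": 0,"y": 0,"z": -0.1,"wx": 0,"wy": 0,"wz": 0,"hand": 0.8},{"x": 0,"y": 0,"z": -0.12,"wx": 0,"wy": 0,"wz": 0,"hand": 0.9}]'

```text
time: 7.82
tool_pos: [0.5758, 0.2052, 0.1262]
tool_rot: [3.136, -0.0, 1.688]
contact_force: [1.3, -0.4, -0.3]
opening: 0.0786
```

```bash
sed -i 's/^TH=.*/TH=np.radians(6.5); TO=np.array([.6163,-.1499,0])/' h.py; python3 - <<'E'
from plan import *
from h import *
here()
t=avg("top",4);np.savez("im3.npz",t=t)
for r in modules(t,roi=(242,225,420,275)): print(np.round(r,4))
plan([(.436,-.358,.12,82.9)])
print([T2W((0,y,0)).round(4).tolist() for y in(-.0735,-.036,0,.036)])
E
```

```text
t 7.83 p [0.5758 0.2052 0.1262] rpy [ 1.797e+02 -3.000e-02  9.669e+01] F [ 1.3 -0.4 -0.3] open 0.0786 q [ 0.22  0.58  1.42 -0.    1.13  0.1 ]
[ 0.4362 -0.3583 -7.0823 48.3848 31.8316]
[ 0.4335 -0.2351  2.4545 49.5176 32.7987]
[  0.4353  -0.1384 -13.1665  52.0741  33.2736]
[ 4.50100e-01 -1.35000e-02  1.39128e+01  5.24179e+01  3.44665e+01]
d [-0.5428, -0.2026, 0.0023] w [-0.0, 0.0, 13.8] len 0.579
[[[0.6246, -0.2229, 0.0]], [[0.6204, -0.1857, 0.0]], [[0.6163, -0.1499, 0.0]], [[0.6122, -0.1141, 0.0]]]
```

Request:
move_arm --deltas '[{"x": -0.0585,"y": -0.0218,"z": 0,"wx": 0,"wy": 0,"wz": 2,"hand": 1},{"x": -0.117,"y": -0.0436,"z": 0,"wx": 0,"wy": 0,"wz": 4,"hand": 1},{"x": -0.1755,"y": -0.0654,"z": 0,"wx": 0,"wy": 0,"wz": 6,"hand": 1},{"x": -0.234,"y": -0.0872,"z": 0,"wx": 0,"wy": 0,"wz": 8,"hand": 1},{"x": -0.2925,"y": -0.109,"z": 0,"wx": 0,"wy": 0,"wz": 10,"hand": 1},{"x": -0.351,"y": -0.1308,"z": 0,"wx": 0,"wy": 0,"wz": 12,"hand": 1},{"x": -0.4095,"y": -0.1526,"z": 0,"wx": 0,"wy": 0,"wz": 13.8,"hand": 1},{"x": -0.468,"y": -0.1744,"z": 0,"wx": 0,"wy": 0,"wz": 13.8,"hand": 1}]'

```text
time: 9.02
tool_pos: [0.4542, -0.2816, 0.121]
tool_rot: [-3.139, -0.002, 1.446]
contact_force: [0.1, 0.9, 0.2]
opening: 0.0917
```

Request:
move_arm --deltas '[{"x": -0.04,"y": -0.005,"z": 0,"wx": 0,"wy": 0,"wz": 0,"hand": 1},{"x": -0.0794,"y": -0.0095,"z": 0,"wx": 0,"wy": 0,"wz": 0,"hand": 1},{"x": -0.0794,"y": -0.0095,"z": 0.03,"wx": 0,"wy": 0,"wz": 0,"hand": 1},{"x": -0.0794,"y": -0.0095,"z": 0.03,"wx": 0,"wy": 0,"wz": 0,"hand": 1}]'

```text
time: 9.52
tool_pos: [0.4343, -0.3564, 0.0892]
tool_rot: [-3.135, -0.005, 1.446]
contact_force: [0.2, -0.0, -0.7]
opening: 0.0918
```

```bash
python3 - <<'E'
from plan import *
here()
plan([(.4362,-.3583,.014,82.9)])
E
```

```text
t 9.53 p [ 0.4343 -0.3564  0.0892] rpy [-179.65   -0.29   82.83] F [ 0.2 -0.  -0.7] open 0.0918 q [-0.82  0.55  1.59 -0.    1.   -0.7 ]
d [-0.002, 0.0026, 0.0752] w [-0.4, -0.3, -0.1] len 0.075
```

Request:
move_arm --deltas '[{"x": -0.002,"y": 0.0026,"z": 0.04,"wx": -0.4,"wy": -0.3,"wz": 0,"hand": 1},{"x": -0.002,"y": 0.0026,"z": 0.0752,"wx": -0.4,"wy": -0.3,"wz": 0,"hand": 1},{"x": -0.002,"y": 0.0026,"z": 0.0752,"wx": -0.4,"wy": -0.3,"wz": 0,"hand": 0.7},{"x": -0.002,"y": 0.0026,"z": 0.0752,"wx": -0.4,"wy": -0.3,"wz": 0,"hand": 0.5},{"x": -0.002,"y": 0.0026,"z": 0.0752,"wx": -0.4,"wy": -0.3,"wz": 0,"hand": 0.4},{"x": -0.002,"y": 0.0026,"z": 0.0752,"wx": -0.4,"wy": -0.3,"wz": 0,"hand": 0.4},{"x": -0.002,"y": 0.0026,"z": 0.0752,"wx": -0.4,"wy": -0.3,"wz": 0,"hand": 0.3},{"x": -0.002,"y": 0.0026,"z": 0.0752,"wx": -0.4,"wy": -0.3,"wz": 0,"hand": 0.3}]' --grip_force 30

```text
time: 10.52
tool_pos: [0.4387, -0.3604, 0.0183]
tool_rot: [3.134, 0.006, 1.447]
contact_force: [-2.2, 2.1, 6.1]
opening: 0.0499
```

```bash
python3 - <<'E'
from plan import *
here()
plan([(.4362,-.3583,.1,82.9),(.6246,-.2229,.1,96.5),(.6246,-.2229,.028,96.5)])
E
```

```text
t 10.53 p [ 0.4387 -0.3604  0.0183] rpy [179.58   0.33  82.89] F [-2.2  2.1  6.1] open 0.0499 q [-0.82  0.65  1.65  0.    0.83 -0.7 ]
d [0.0013, -0.0021, -0.0817] w [0.4, 0.3, -0.0] len 0.082
d [0.1576, 0.1702, 0.0] w [-0.0, 0.0, -13.6] len 0.232
d [0.0, -0.0, 0.072] w [0.0, 0.0, 0.0] len 0.072
```

Request:
move_arm --deltas '[{"x": 0,"y": 0,"z": 0,"wx": 0.4,"wy": 0.3,"wz": 0,"hand": 0.3},{"x": 0,"y": 0,"z": 0,"wx": 0.4,"wy": 0.3,"wz": 0,"hand": 0.3},{"x": 0,"y": 0,"z": 0,"wx": 0.4,"wy": 0.3,"wz": 0,"hand": 0.3}]'

```text
time: 10.9
tool_pos: [0.4388, -0.3605, 0.0184]
tool_rot: [3.141, 0.001, 1.447]
contact_force: [-1.7, 0.2, 6.5]
opening: 0.0498
```

```bash
python3 - <<'E'
from plan import *
here()
E
```

```text
t 10.9 p [ 0.4388 -0.3605  0.0184] rpy [1.7996e+02 4.0000e-02 8.2880e+01] F [-1.7  0.2  6.5] open 0.0498 q [-0.82  0.66  1.64 -0.    0.84 -0.7 ]
```

```bash
python3 - <<'E'
from plan import *
from h import T2W
x,y,_=T2W((0,-.0754,0))[0];print(x,y)
plan([(.4388,-.3605,.1,82.9),(x,y,.1,96.5),(x,y,.04,96.5)])
E
```

```text
0.6248355223181001 -0.22481531791801468
d [-0.0001, 0.0, -0.0816] w [0.0, 0.0, -0.0] len 0.082
d [0.1576, 0.1678, 0.0] w [-0.0, 0.0, -13.6] len 0.23
d [0.0, -0.0, 0.06] w [0.0, 0.0, 0.0] len 0.06
```

Request:
move_arm --deltas '[{"x": 0,"y": 0,"z": -0.03,"wx": 0,"wy": 0,"wz": 0,"hand": 0.3},{"x": 0,"y": 0,"z": -0.07,"wx": 0,"wy": 0,"wz": 0,"hand": 0.3},{"x": 0,"y": 0,"z": -0.107,"wx": 0,"wy": 0,"wz": 0,"hand": 0.3},{"x": 0.035,"y": 0.037,"z": -0.107,"wx": 0,"wy": 0,"wz": -3,"hand": 0.3},{"x": 0.075,"y": 0.08,"z": -0.107,"wx": 0,"wy": 0,"wz": -7,"hand": 0.3},{"x": 0.115,"y": 0.122,"z": -0.107,"wx": 0,"wy": 0,"wz": -11,"hand": 0.3},{"x": 0.145,"y": 0.155,"z": -0.107,"wx": 0,"wy": 0,"wz": -13.6,"hand": 0.3},{"x": 0.1576,"y": 0.1678,"z": -0.107,"wx": 0,"wy": 0,"wz": -13.6,"hand": 0.3}]'

```text
time: 11.9
tool_pos: [0.6262, -0.2225, 0.1238]
tool_rot: [-3.141, -0.001, 1.687]
contact_force: [0.3, -0.2, -1.0]
opening: 0.0495
```

Request:
move_arm --deltas '[{"x": 0,"y": 0,"z": 0.03,"wx": 0,"wy": 0,"wz": 0,"hand": 0.3},{"x": 0,"y": 0,"z": 0.055,"wx": 0,"wy": 0,"wz": 0,"hand": 0.3},{"x": 0,"y": 0,"z": 0.06,"wx": 0,"wy": 0,"wz": 0,"hand": 0.3},{"x": 0,"y": 0,"z": 0.06,"wx": 0,"wy": 0,"wz": 0,"hand": 0.3},{"x": 0,"y": 0,"z": 0.06,"wx": 0,"wy": 0,"wz": 0,"hand": 0.3}]'

```text
time: 12.52
tool_pos: [0.6253, -0.2253, 0.0659]
tool_rot: [3.14, 0.001, 1.683]
contact_force: [-0.2, -0.3, -1.8]
opening: 0.0498
```

```bash
python3 - <<'E'
from plan import *
from h import *
here()
x,y,_=T2W((0,-.0754,0))[0]
plan([(x,y,.028,96.5)])
s=avg("scene",3)
crop(s*1.5,180,120,300,210,6,"pics/g3.png")
E
```

```text
t 12.53 p [ 0.6253 -0.2253  0.0659] rpy [1.7989e+02 8.0000e-02 9.6460e+01] F [-0.2 -0.3 -1.8] open 0.0498 q [-0.46  0.74  1.3  -0.    1.1  -0.57]
d [0.0005, -0.0005, 0.0379] w [0.1, 0.1, -0.0] len 0.038
```

View pics/g3.png

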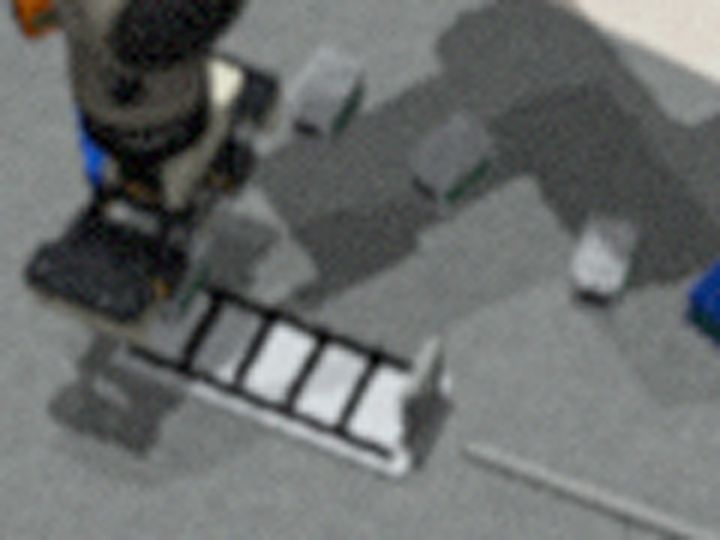

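The gripper is over the end slot and the module is held (about −1.8 N). The image doesn't show the module itself because the hand covers it. Lowering it in.

Request:
move_arm --deltas '[{"x": 0.0005,"y": -0.0005,"z": 0.01,"wx": 0,"wy": 0,"wz": 0,"hand": 0.3},{"x": 0.0005,"y": -0.0005,"z": 0.018,"wx": 0,"wy": 0,"wz": 0,"hand": 0.3},{"x": 0.0005,"y": -0.0005,"z": 0.025,"wx": 0,"wy": 0,"wz": 0,"hand": 0.3},{"x": 0.0005,"y": -0.0005,"z": 0.031,"wx": 0,"wy": 0,"wz": 0,"hand": 0.3},{"x": 0.0005,"y": -0.0005,"z": 0.036,"wx": 0,"wy": 0,"wz": 0,"hand": 0.3},{"x": 0.0005,"y": -0.0005,"z": 0.037,"wx": 0,"wy": 0,"wz": 0,"hand": 0.3},{"x": 0.0005,"y": -0.0005,"z": 0.037,"wx": 0,"wy": 0,"wz": 0,"hand": 0.3}]'

```text
time: 13.55
tool_pos: [0.6242, -0.2241, 0.0285]
tool_rot: [3.142, 0.0, 1.684]
contact_force: [-3.1, 0.2, 5.2]
opening: 0.05
```

```bash
python3 - <<'E'
from plan import *
here()
E
```

```text
t 13.55 p [ 0.6242 -0.2241  0.0285] rpy [1.800e+02 1.000e-02 9.649e+01] F [-3.1  0.2  5.2] open 0.05 q [-0.46  0.78  1.33 -0.    1.03 -0.57]
```

Request:
move_arm --deltas '[{"x": 0,"y": 0,"z": 0,"wx": 0,"wy": 0,"wz": 0,"hand": 0.7},{"x": 0,"y": 0,"z": 0,"wx": 0,"wy": 0,"wz": 0,"hand": 0.9},{"x": 0,"y": 0,"z": 0,"wx": 0,"wy": 0,"wz": 0,"hand": 0.9},{"x": 0,"y": 0,"z": -0.03,"wx": 0,"wy": 0,"wz": 0,"hand": 0.9},{"x": 0,"y": 0,"z": -0.09,"wx": 0,"wy": 0,"wz": 0,"hand": 1},{"x": 0,"y": -0.05,"z": -0.09,"wx": 0,"wy": 0,"wz": 0,"hand": 1},{"x": 0,"y": -0.11,"z": -0.09,"wx": 0,"wy": 0,"wz": 0,"hand": 1},{"x": 0,"y": -0.15,"z": -0.09,"wx": 0,"wy": 0,"wz": 0,"hand": 1}]'

```text
time: 14.55
tool_pos: [0.4729, -0.241, 0.1176]
tool_rot: [-3.141, 0.0, 1.684]
contact_force: [0.0, -0.6, 1.3]
opening: 0.0914
```

Request:
move_arm --deltas '[{"x": 0,"y": 0,"z": 0,"wx": 0,"wy": 0,"wz": 0,"hand": 1},{"x": 0,"y": 0,"z": 0,"wx": 0,"wy": 0,"wz": 0,"hand": 1}]'

```text
time: 14.8
tool_pos: [0.4762, -0.2416, 0.1179]
tool_rot: [3.14, 0.001, 1.684]
contact_force: [0.4, 0.1, -0.3]
opening: 0.0919
```

```bash
cat >> h.py <<'E'
def look(tag):
    t=avg("top",4);np.savez(tag+".npz",t=t)
    for r in modules(t,roi=(242,225,420,275)): print("bench",np.round(r,4))
    c,s=np.cos(TH),np.sin(TH)
    for r in modules(t,z=.05,roi=(262,170,340,210),th=150):
        q=(np.array(r[:2])-TO[:2])@np.array([[c,-s],[s,c]]); print("tray-area",q.round(4),np.round(r[2:],1))
    return t
E
python3 - <<'E'
from plan import *
from h import *
here()
t=look("im4")
crop(t*1.2,240,165,400,270,5,"pics/g4.png")
plan([(.4335,-.2351,.1,92.5)])
E
```

```text
t 14.8 p [ 0.4762 -0.2416  0.1179] rpy [1.7991e+02 6.0000e-02 9.6470e+01] F [ 0.4  0.1 -0.3] open 0.0919 q [-0.61  0.47  1.65  0.    1.02 -0.73]
bench [  0.4357  -0.1381 -13.8089  51.9657  32.3064]
bench [ 0.4424 -0.2706 54.6896 50.1858 28.9576]
bench [ 4.50100e-01 -1.34000e-02  1.36612e+01  5.25665e+01  3.50423e+01]
bench [ 0.5046 -0.3794 56.0142 79.4587 24.4153]
tray-area [-0.0056  0.0185] [-83.4 169.7  78.4]
tray-area [ 0.0039 -0.0687] [ 3.3 59.8 44.7]
d [0.0107, -0.0416, 0.0173] w [0.0, 0.0, 4.0] len 0.046
```

View pics/g4.png

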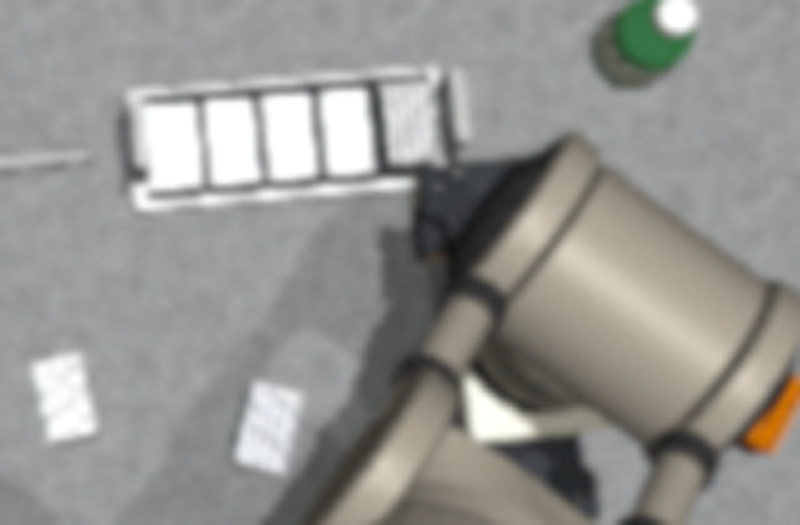

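Module A is seated in the −72 slot: in the crop, the textured top at (410,125) lies flush between the rib and the far ear. Next is the fully visible module at (0.4357, −0.1383).

```bash
python3 - <<'E'
from plan import *
plan([(.4355,-.1383,.1,76.6),(.4355,-.1383,.018,76.6)])
E
```

```text
d [0.1067, -0.0286, 0.0173] w [0.0, 0.0, 19.9] len 0.112
d [0.0, -0.0, 0.082] w [0.0, 0.0, 0.0] len 0.082
```

Request:
move_arm --deltas '[{"x": 0.05,"y": -0.014,"z": 0.0,"wx": 0,"wy": 0,"wz": 10,"hand": 1},{"x": 0.1067,"y": -0.0286,"z": 0.0173,"wx": 0,"wy": 0,"wz": 19.9,"hand": 1},{"x": 0.1067,"y": -0.0286,"z": 0.04,"wx": 0,"wy": 0,"wz": 19.9,"hand": 1},{"x": 0.1067,"y": -0.0286,"z": 0.04,"wx": 0,"wy": 0,"wz": 19.9,"hand": 1},{"x": 0.1067,"y": -0.0286,"z": 0.04,"wx": 0,"wy": 0,"wz": 19.9,"hand": 1},{"x": 0.1067,"y": -0.0286,"z": 0.04,"wx": 0,"wy": 0,"wz": 19.9,"hand": 1}]'

```text
time: 15.75
tool_pos: [0.4355, -0.1391, 0.0782]
tool_rot: [3.14, 0.0, 1.336]
contact_force: [-0.8, -0.3, 0.7]
opening: 0.0917
```

```bash
python3 - <<'E'
from plan import *
here();plan([(.4355,-.1383,.018,76.6)])
E
```

```text
t 15.75 p [ 0.4355 -0.1391  0.0782] rpy [1.7991e+02 3.0000e-02 7.6560e+01] F [-0.8 -0.3  0.7] open 0.0917 q [-0.48  0.41  1.9  -0.    0.83 -0.24]
d [0.0008, -0.0003, 0.0602] w [0.1, 0.0, -0.0] len 0.06
```

Request:
move_arm --deltas '[{"x": 0.0008,"y": 0,"z": 0.03,"wx": 0,"wy": 0,"wz": 0,"hand": 1},{"x": 0.0008,"y": 0,"z": 0.055,"wx": 0,"wy": 0,"wz": 0,"hand": 1},{"x": 0.0008,"y": 0,"z": 0.0602,"wx": 0,"wy": 0,"wz": 0,"hand": 0.8},{"x": 0.0008,"y": 0,"z": 0.0602,"wx": 0,"wy": 0,"wz": 0,"hand": 0.6},{"x": 0.0008,"y": 0,"z": 0.0602,"wx": 0,"wy": 0,"wz": 0,"hand": 0.4},{"x": 0.0008,"y": 0,"z": 0.0602,"wx": 0,"wy": 0,"wz": 0,"hand": 0.3},{"x": 0.0008,"y": 0,"z": 0.0602,"wx": 0,"wy": 0,"wz": 0,"hand": 0.3},{"x": 0.0008,"y": 0,"z": 0.0602,"wx": 0,"wy": 0,"wz": 0,"hand": 0.3}]'

```text
time: 16.75
tool_pos: [0.4352, -0.1377, 0.0179]
tool_rot: [3.141, 0.0, 1.337]
contact_force: [-1.5, -0.3, 5.7]
opening: 0.0495
```

Request:
move_arm --deltas '[{"x": 0,"y": 0,"z": 0,"wx": 0,"wy": 0,"wz": 0,"hand": 0.3},{"x": 0,"y": 0,"z": 0,"wx": 0,"wy": 0,"wz": 0,"hand": 0.3},{"x": 0,"y": 0,"z": 0,"wx": 0,"wy": 0,"wz": 0,"hand": 0.3}]'

```text
time: 17.12
tool_pos: [0.4352, -0.1377, 0.0179]
tool_rot: [3.141, 0.0, 1.337]
contact_force: [-1.7, 0.1, 6.8]
opening: 0.0498
```

```bash
cat >> plan.py <<'E'
def place(mx,my,slot,up=.125):
    # settled grasp pose now; module centre (mx,my) as measured -> moves to slot
    from h import T2W
    s=monitor.observe();p=s["tool_pos"];yaw=s["tool_rot"][2]
    off=np.cos(yaw)*(mx-p[0])+np.sin(yaw)*(my-p[1])
    x,y,_=T2W((0,slot-off,0))[0]
    print("offset of module along tool x",round(off,4),"target",round(x,4),round(y,4))
    plan([(p[0],p[1],up,np.degrees(yaw)),(x,y,up,96.5),(x,y,.065,96.5)])
    return x,y
E
python3 - <<'E'
from plan import *
here();place(.4355,-.1383,-.036)
E
```

```text
t 17.12 p [ 0.4352 -0.1377  0.0179] rpy [1.7994e+02 2.0000e-02 7.6590e+01] F [-1.7  0.1  6.8] open 0.0498 q [-0.47  0.52  1.95 -0.    0.67 -0.24]
offset of module along tool x -0.0005 target 0.6203 -0.1852
d [-0.0, 0.0001, -0.1071] w [0.1, 0.0, 0.0] len 0.107
d [-0.0032, 0.1911, 0.0] w [0.0, 0.0, -19.9] len 0.191
d [0.0, -0.0, 0.06] w [0.0, 0.0, 0.0] len 0.06
```

Request:
move_arm --deltas '[{"x": 0,"y": 0,"z": -0.03,"wx": 0,"wy": 0,"wz": 0,"hand": 0.3},{"x": 0,"y": 0,"z": -0.07,"wx": 0,"wy": 0,"wz": 0,"hand": 0.3},{"x": 0,"y": 0,"z": -0.107,"wx": 0,"wy": 0,"wz": 0,"hand": 0.3},{"x": -0.001,"y": 0.045,"z": -0.107,"wx": 0,"wy": 0,"wz": -5,"hand": 0.3},{"x": -0.002,"y": 0.095,"z": -0.107,"wx": 0,"wy": 0,"wz": -11,"hand": 0.3},{"x": -0.003,"y": 0.145,"z": -0.107,"wx": 0,"wy": 0,"wz": -16,"hand": 0.3},{"x": -0.0032,"y": 0.18,"z": -0.107,"wx": 0,"wy": 0,"wz": -19.9,"hand": 0.3},{"x": -0.0032,"y": 0.1911,"z": -0.107,"wx": 0,"wy": 0,"wz": -19.9,"hand": 0.3}]'

```text
time: 18.12
tool_pos: [0.6209, -0.1851, 0.1231]
tool_rot: [-3.141, -0.0, 1.684]
contact_force: [-1.2, 0.1, -2.1]
opening: 0.0496
```

Request:
move_arm --deltas '[{"x": 0,"y": 0,"z": 0.03,"wx": 0,"wy": 0,"wz": 0,"hand": 0.3},{"x": 0,"y": 0,"z": 0.055,"wx": 0,"wy": 0,"wz": 0,"hand": 0.3},{"x": 0,"y": 0,"z": 0.06,"wx": 0,"wy": 0,"wz": 0,"hand": 0.3},{"x": 0,"y": 0,"z": 0.06,"wx": 0,"wy": 0,"wz": 0,"hand": 0.3},{"x": 0,"y": 0,"z": 0.06,"wx": 0,"wy": 0,"wz": 0,"hand": 0.3},{"x": 0,"y": 0,"z": 0.06,"wx": 0,"wy": 0,"wz": 0,"hand": 0.3}]'

```text
time: 18.88
tool_pos: [0.6205, -0.1852, 0.0654]
tool_rot: [3.14, 0.001, 1.684]
contact_force: [-0.8, 0.3, -1.7]
opening: 0.0496
```

```bash
python3 - <<'E'
from plan import *
from h import *
here();plan([(.6203,-.1852,.028,96.5)])
g=np.load("im4.npz")["t"].mean(2)
for v in(186,188,190,192): print(v,g[v,310:334].round().astype(int).tolist())
c,s=np.cos(TH),np.sin(TH)
W=ray("top",[(316.9,190),(327.9,190)],.05);print((W[:,:2]-TO[:2])@np.array([[c,-s],[s,c]]))
E
```

```text
t 18.88 p [ 0.6205 -0.1852  0.0654] rpy [1.7991e+02 5.0000e-02 9.6480e+01] F [-0.8  0.3 -1.7] open 0.0496 q [-0.41  0.71  1.36 -0.    1.07 -0.52]
d [0.0001, -0.0002, 0.0374] w [0.1, 0.1, -0.0] len 0.037
186 [219, 219, 205, 157, 93, 64, 116, 166, 177, 180, 186, 184, 184, 177, 179, 173, 159, 123, 86, 85, 118, 153, 165, 154]
188 [219, 219, 208, 171, 110, 64, 102, 160, 186, 186, 185, 180, 178, 175, 182, 179, 163, 125, 83, 78, 109, 149, 165, 157]
190 [219, 220, 217, 194, 138, 74, 86, 145, 178, 179, 178, 171, 174, 176, 182, 182, 161, 125, 87, 70, 97, 143, 164, 161]
192 [219, 219, 218, 201, 147, 82, 82, 140, 174, 172, 174, 172, 176, 183, 183, 184, 164, 131, 96, 68, 80, 119, 146, 151]
[[-0.00407832 -0.05584053]
 [-0.00683083 -0.0894405 ]]
```

Request:
move_arm --deltas '[{"x": 0,"y": 0,"z": 0.006,"wx": 0,"wy": 0,"wz": 0,"hand": 0.3},{"x": 0,"y": 0,"z": 0.01,"wx": 0,"wy": 0,"wz": 0,"hand": 0.3},{"x": 0,"y": 0,"z": 0.014,"wx": 0,"wy": 0,"wz": 0,"hand": 0.3},{"x": 0,"y": 0,"z": 0.017,"wx": 0,"wy": 0,"wz": 0,"hand": 0.3},{"x": 0,"y": 0,"z": 0.017,"wx": 0,"wy": 0,"wz": 0,"hand": 0.3}]'

```text
time: 19.5
tool_pos: [0.6199, -0.185, 0.0469]
tool_rot: [-3.141, -0.0, 1.684]
contact_force: [0.7, -0.5, -1.6]
opening: 0.0496
```

It has entered the slot freely. Seat it, release and retreat.

Request:
move_arm --deltas '[{"x": 0,"y": 0,"z": 0.008,"wx": 0,"wy": 0,"wz": 0,"hand": 0.3},{"x": 0,"y": 0,"z": 0.014,"wx": 0,"wy": 0,"wz": 0,"hand": 0.3},{"x": 0,"y": 0,"z": 0.0185,"wx": 0,"wy": 0,"wz": 0,"hand": 0.3},{"x": 0,"y": 0,"z": 0.0192,"wx": 0,"wy": 0,"wz": 0,"hand": 0.3},{"x": 0,"y": 0,"z": 0.0192,"wx": 0,"wy": 0,"wz": 0,"hand": 0.3},{"x": 0,"y": 0,"z": 0.0192,"wx": 0,"wy": 0,"wz": 0,"hand": 0.3}]'

```text
time: 20.25
tool_pos: [0.6201, -0.185, 0.0282]
tool_rot: [3.141, 0.0, 1.684]
contact_force: [-0.1, 1.2, -1.5]
opening: 0.0497
```

Request:
move_arm --deltas '[{"x": 0,"y": 0,"z": 0,"wx": 0,"wy": 0,"wz": 0,"hand": 0.7},{"x": 0,"y": 0,"z": 0,"wx": 0,"wy": 0,"wz": 0,"hand": 0.9},{"x": 0,"y": 0,"z": 0,"wx": 0,"wy": 0,"wz": 0,"hand": 0.9},{"x": 0,"y": 0,"z": -0.03,"wx": 0,"wy": 0,"wz": 0,"hand": 0.9},{"x": 0,"y": 0,"z": -0.08,"wx": 0,"wy": 0,"wz": 0,"hand": 1},{"x": 0.06,"y": 0,"z": -0.09,"wx": 0,"wy": 0,"wz": 0,"hand": 1},{"x": 0.12,"y": 0,"z": -0.09,"wx": 0,"wy": 0,"wz": 0,"hand": 1},{"x": 0.18,"y": 0,"z": -0.09,"wx": 0,"wy": 0,"wz": 0,"hand": 1}]'

```text
time: 21.25
tool_pos: [0.5995, -0.0047, 0.1186]
tool_rot: [3.141, 0.0, 1.683]
contact_force: [0.2, 0.8, -0.4]
opening: 0.0918
```

Request:
move_arm --deltas '[{"x": 0.06,"y": 0,"z": 0,"wx": 0,"wy": 0,"wz": 0,"hand": 1},{"x": 0.12,"y": 0,"z": 0,"wx": 0,"wy": 0,"wz": 0,"hand": 1},{"x": 0.12,"y": 0,"z": 0,"wx": 0,"wy": 0,"wz": 0,"hand": 1},{"x": 0.12,"y": 0,"z": 0,"wx": 0,"wy": 0,"wz": 0,"hand": 1}]'

```text
time: 21.75
tool_pos: [0.5862, 0.1129, 0.1182]
tool_rot: [3.141, 0.001, 1.685]
contact_force: [-0.1, -0.6, 0.0]
opening: 0.0917
```

```bash
python3 - <<'E'
from plan import *
from h import *
here()
t=look("im5")
E
```

```text
t 21.75 p [0.5862 0.1129 0.1182] rpy [1.7999e+02 3.0000e-02 9.6540e+01] F [-0.1 -0.6  0. ] open 0.0917 q [ 0.06  0.57  1.47 -0.    1.1  -0.05]
bench [ 0.4335 -0.2354  3.0818 49.8259 33.2384]
bench [ 4.50200e-01 -1.37000e-02  1.36605e+01  5.27355e+01  3.45205e+01]
tray-area [-0.0054  0.0048] [-83.4 197.3  78.6]
```

```bash
python3 - <<'E'
from plan import *
plan([(.4335,-.2353,.118,92.7)])
E
```

```text
d [-0.3278, -0.1905, 0.0001] w [0.0, 0.0, 3.7] len 0.379
```

Request:
move_arm --deltas '[{"x": -0.05,"y": -0.029,"z": 0,"wx": 0,"wy": 0,"wz": 1,"hand": 1},{"x": -0.1,"y": -0.058,"z": 0,"wx": 0,"wy": 0,"wz": 2,"hand": 1},{"x": -0.15,"y": -0.087,"z": 0,"wx": 0,"wy": 0,"wz": 3,"hand": 1},{"x": -0.2,"y": -0.116,"z": 0,"wx": 0,"wy": 0,"wz": 3.7,"hand": 1},{"x": -0.25,"y": -0.145,"z": 0,"wx": 0,"wy": 0,"wz": 3.7,"hand": 1},{"x": -0.3,"y": -0.174,"z": 0,"wx": 0,"wy": 0,"wz": 3.7,"hand": 1},{"x": -0.3278,"y": -0.1905,"z": 0,"wx": 0,"wy": 0,"wz": 3.7,"hand": 1},{"x": -0.3278,"y": -0.1905,"z": 0.04,"wx": 0,"wy": 0,"wz": 3.7,"hand": 1}]'

```text
time: 22.95
tool_pos: [0.4345, -0.239, 0.0801]
tool_rot: [3.136, 0.005, 1.614]
contact_force: [1.2, -0.0, -0.2]
opening: 0.0921
```

Request:
move_arm --deltas '[{"x": 0,"y": 0,"z": 0,"wx": 0,"wy": 0,"wz": 0,"hand": 1},{"x": 0,"y": 0,"z": 0,"wx": 0,"wy": 0,"wz": 0,"hand": 1},{"x": 0,"y": 0,"z": 0,"wx": 0,"wy": 0,"wz": 0,"hand": 1}]'

```text
time: 23.32
tool_pos: [0.4347, -0.2344, 0.0794]
tool_rot: [3.14, 0.002, 1.62]
contact_force: [-0.0, 0.1, 0.2]
opening: 0.0914
```

```bash
python3 - <<'E'
from plan import *
here();plan([(.4335,-.2353,.018,92.7)])
E
```

```text
t 23.32 p [ 0.4347 -0.2344  0.0794] rpy [1.799e+02 9.000e-02 9.282e+01] F [-0.   0.1  0.2] open 0.0914 q [-0.65  0.46  1.8  -0.    0.87 -0.7 ]
d [-0.0007, -0.0013, 0.0614] w [0.1, 0.1, 0.1] len 0.061
```

Request:
move_arm --deltas '[{"x": -0.0007,"y": -0.0013,"z": 0.03,"wx": 0,"wy": 0,"wz": 0,"hand": 1},{"x": -0.0007,"y": -0.0013,"z": 0.056,"wx": 0,"wy": 0,"wz": 0,"hand": 1},{"x": -0.0007,"y": -0.0013,"z": 0.0614,"wx": 0,"wy": 0,"wz": 0,"hand": 0.8},{"x": -0.0007,"y": -0.0013,"z": 0.0614,"wx": 0,"wy": 0,"wz": 0,"hand": 0.6},{"x": -0.0007,"y": -0.0013,"z": 0.0614,"wx": 0,"wy": 0,"wz": 0,"hand": 0.4},{"x": -0.0007,"y": -0.0013,"z": 0.0614,"wx": 0,"wy": 0,"wz": 0,"hand": 0.3},{"x": -0.0007,"y": -0.0013,"z": 0.0614,"wx": 0,"wy": 0,"wz": 0,"hand": 0.3},{"x": -0.0007,"y": -0.0013,"z": 0.0614,"wx": 0,"wy": 0,"wz": 0,"hand": 0.3}]'

```text
time: 24.32
tool_pos: [0.4331, -0.2352, 0.0174]
tool_rot: [3.14, 0.001, 1.619]
contact_force: [-0.7, 1.1, 6.2]
opening: 0.0494
```

Request:
move_arm --deltas '[{"x": 0,"y": 0,"z": 0,"wx": 0,"wy": 0,"wz": 0,"hand": 0.3},{"x": 0,"y": 0,"z": 0,"wx": 0,"wy": 0,"wz": 0,"hand": 0.3},{"x": 0,"y": 0,"z": 0,"wx": 0,"wy": 0,"wz": 0,"hand": 0.3}]'

```text
time: 24.7
tool_pos: [0.4331, -0.2352, 0.0174]
tool_rot: [3.141, 0.001, 1.619]
contact_force: [-0.5, 0.9, 5.0]
opening: 0.0497
```

```bash
python3 - <<'E'
from plan import *
here();place(.4335,-.2353,0)
E
```

```text
t 24.7 p [ 0.4331 -0.2352  0.0174] rpy [1.7994e+02 5.0000e-02 9.2780e+01] F [-0.5  0.9  5. ] open 0.0497 q [-0.65  0.56  1.86  0.    0.72 -0.7 ]
offset of module along tool x -0.0001 target 0.6163 -0.1498
d [-0.0001, 0.0001, -0.1076] w [0.1, 0.1, 0.0] len 0.108
d [0.0764, 0.1872, 0.0] w [0.0, 0.0, -3.7] len 0.202
d [0.0, -0.0, 0.06] w [0.0, 0.0, 0.0] len 0.06
```

Request:
move_arm --deltas '[{"x": 0,"y": 0,"z": -0.03,"wx": 0,"wy": 0,"wz": 0,"hand": 0.3},{"x": 0,"y": 0,"z": -0.07,"wx": 0,"wy": 0,"wz": 0,"hand": 0.3},{"x": 0,"y": 0,"z": -0.1076,"wx": 0,"wy": 0,"wz": 0,"hand": 0.3},{"x": 0.019,"y": 0.047,"z": -0.1076,"wx": 0,"wy": 0,"wz": -1,"hand": 0.3},{"x": 0.039,"y": 0.095,"z": -0.1076,"wx": 0,"wy": 0,"wz": -2,"hand": 0.3},{"x": 0.058,"y": 0.142,"z": -0.1076,"wx": 0,"wy": 0,"wz": -3,"hand": 0.3},{"x": 0.073,"y": 0.178,"z": -0.1076,"wx": 0,"wy": 0,"wz": -3.7,"hand": 0.3},{"x": 0.0764,"y": 0.1872,"z": -0.1076,"wx": 0,"wy": 0,"wz": -3.7,"hand": 0.3}]'

```text
time: 25.7
tool_pos: [0.617, -0.1479, 0.1232]
tool_rot: [-3.141, -0.001, 1.686]
contact_force: [0.0, -0.1, -1.5]
opening: 0.0496
```

Request:
move_arm --deltas '[{"x": 0,"y": 0,"z": 0.03,"wx": 0,"wy": 0,"wz": 0,"hand": 0.3},{"x": 0,"y": 0,"z": 0.055,"wx": 0,"wy": 0,"wz": 0,"hand": 0.3},{"x": 0,"y": 0,"z": 0.06,"wx": 0,"wy": 0,"wz": 0,"hand": 0.3},{"x": 0,"y": 0,"z": 0.06,"wx": 0,"wy": 0,"wz": 0,"hand": 0.3},{"x": 0,"y": 0,"z": 0.06,"wx": 0,"wy": 0,"wz": 0,"hand": 0.3},{"x": 0,"y": 0,"z": 0.06,"wx": 0,"wy": 0,"wz": 0,"hand": 0.3}]'

```text
time: 26.45
tool_pos: [0.6164, -0.1498, 0.0654]
tool_rot: [3.14, 0.001, 1.684]
contact_force: [-0.5, 1.1, -1.6]
opening: 0.0497
```

```bash
python3 - <<'E'
from plan import *
here();plan([(.6163,-.1498,.048,96.5)])
E
```

```text
t 26.45 p [ 0.6164 -0.1498  0.0654] rpy [1.7991e+02 5.0000e-02 9.6480e+01] F [-0.5  1.1 -1.6] open 0.0497 q [-0.36  0.69  1.4  -0.    1.05 -0.47]
d [-0.0, -0.0001, 0.0174] w [0.1, 0.1, -0.0] len 0.017
```

Request:
move_arm --deltas '[{"x": 0,"y": 0,"z": 0.006,"wx": 0,"wy": 0,"wz": 0,"hand": 0.3},{"x": 0,"y": 0,"z": 0.01,"wx": 0,"wy": 0,"wz": 0,"hand": 0.3},{"x": 0,"y": 0,"z": 0.014,"wx": 0,"wy": 0,"wz": 0,"hand": 0.3},{"x": 0,"y": 0,"z": 0.0175,"wx": 0,"wy": 0,"wz": 0,"hand": 0.3},{"x": 0,"y": 0,"z": 0.0175,"wx": 0,"wy": 0,"wz": 0,"hand": 0.3}]'

```text
time: 27.08
tool_pos: [0.6157, -0.1494, 0.0464]
tool_rot: [-3.141, -0.0, 1.684]
contact_force: [-0.1, -0.7, -1.8]
opening: 0.0498
```

Request:
move_arm --deltas '[{"x": 0,"y": 0,"z": 0.008,"wx": 0,"wy": 0,"wz": 0,"hand": 0.3},{"x": 0,"y": 0,"z": 0.014,"wx": 0,"wy": 0,"wz": 0,"hand": 0.3},{"x": 0,"y": 0,"z": 0.0185,"wx": 0,"wy": 0,"wz": 0,"hand": 0.3},{"x": 0,"y": 0,"z": 0.0195,"wx": 0,"wy": 0,"wz": 0,"hand": 0.3},{"x": 0,"y": 0,"z": 0.0195,"wx": 0,"wy": 0,"wz": 0,"hand": 0.3},{"x": 0,"y": 0,"z": 0.0195,"wx": 0,"wy": 0,"wz": 0,"hand": 0.3}]'

```text
time: 27.82
tool_pos: [0.6159, -0.1495, 0.0274]
tool_rot: [3.141, 0.0, 1.684]
contact_force: [0.3, -0.1, -1.1]
opening: 0.0498
```

Request:
move_arm --deltas '[{"x": 0,"y": 0,"z": 0,"wx": 0,"wy": 0,"wz": 0,"hand": 0.7},{"x": 0,"y": 0,"z": 0,"wx": 0,"wy": 0,"wz": 0,"hand": 0.9},{"x": 0,"y": 0,"z": 0,"wx": 0,"wy": 0,"wz": 0,"hand": 0.9},{"x": 0,"y": 0,"z": -0.03,"wx": 0,"wy": 0,"wz": 0,"hand": 0.9},{"x": 0,"y": 0,"z": -0.08,"wx": 0,"wy": 0,"wz": 0,"hand": 1},{"x": 0.06,"y": 0,"z": -0.09,"wx": 0,"wy": 0,"wz": 0,"hand": 1},{"x": 0.12,"y": 0,"z": -0.09,"wx": 0,"wy": 0,"wz": 0,"hand": 1},{"x": 0.18,"y": 0,"z": -0.09,"wx": 0,"wy": 0,"wz": 0,"hand": 1}]'

```text
time: 28.82
tool_pos: [0.5954, 0.0308, 0.1178]
tool_rot: [3.14, 0.0, 1.683]
contact_force: [1.2, 0.5, -0.3]
opening: 0.0922
```

Request:
move_arm --deltas '[{"x": 0.06,"y": 0,"z": 0,"wx": 0,"wy": 0,"wz": 0,"hand": 1},{"x": 0.1,"y": 0,"z": 0,"wx": 0,"wy": 0,"wz": 0,"hand": 1},{"x": 0.1,"y": 0,"z": 0,"wx": 0,"wy": 0,"wz": 0,"hand": 1},{"x": 0.1,"y": 0,"z": 0,"wx": 0,"wy": 0,"wz": 0,"hand": 1}]'

```text
time: 29.32
tool_pos: [0.5844, 0.1283, 0.1173]
tool_rot: [3.141, 0.0, 1.684]
contact_force: [1.0, -0.2, 0.4]
opening: 0.0917
```

```bash
python3 - <<'E'
from plan import *
from h import *
here()
t=look("im6")
plan([(.4502,-.0136,.118,103.7),(.4502,-.0136,.078,103.7)])
E
```

```text
t 29.32 p [0.5844 0.1283 0.1173] rpy [1.7999e+02 3.0000e-02 9.6500e+01] F [ 1.  -0.2  0.4] open 0.0917 q [ 0.09  0.57  1.46 -0.    1.1  -0.02]
bench [ 4.50200e-01 -1.34000e-02  1.36136e+01  5.27695e+01  3.51434e+01]
tray-area [-0.0054  0.0047] [-83.4 197.5  78.7]
d [-0.1252, -0.1492, -0.0007] w [-0.0, 0.0, -7.3] len 0.195
d [0.0, -0.0, 0.04] w [0.0, 0.0, 0.0] len 0.04
```

Request:
move_arm --deltas '[{"x": -0.035,"y": -0.042,"z": 0,"wx": 0,"wy": 0,"wz": -2,"hand": 1},{"x": -0.07,"y": -0.084,"z": 0,"wx": 0,"wy": 0,"wz": -4,"hand": 1},{"x": -0.105,"y": -0.126,"z": 0,"wx": 0,"wy": 0,"wz": -7.3,"hand": 1},{"x": -0.1252,"y": -0.1492,"z": 0,"wx": 0,"wy": 0,"wz": -7.3,"hand": 1},{"x": -0.1252,"y": -0.1492,"z": 0.039,"wx": 0,"wy": 0,"wz": -7.3,"hand": 1},{"x": -0.1252,"y": -0.1492,"z": 0.039,"wx": 0,"wy": 0,"wz": -7.3,"hand": 1},{"x": -0.1252,"y": -0.1492,"z": 0.039,"wx": 0,"wy": 0,"wz": -7.3,"hand": 1},{"x": -0.1252,"y": -0.1492,"z": 0.039,"wx": 0,"wy": 0,"wz": -7.3,"hand": 1}]'

```text
time: 30.52
tool_pos: [0.4511, -0.0126, 0.0793]
tool_rot: [3.14, 0.001, 1.812]
contact_force: [0.7, -1.0, 0.1]
opening: 0.0914
```

```bash
python3 - <<'E'
from plan import *
here();plan([(.4502,-.0136,.018,103.8)])
E
```

```text
t 30.52 p [ 0.4511 -0.0126  0.0793] rpy [1.7990e+02 5.0000e-02 1.0381e+02] F [ 0.7 -1.   0.1] open 0.0914 q [-0.2   0.4   1.92 -0.    0.82 -0.44]
d [-0.0007, -0.0012, 0.0613] w [0.1, 0.1, 0.0] len 0.061
```

Request:
move_arm --deltas '[{"x": -0.0007,"y": -0.0012,"z": 0.03,"wx": 0,"wy": 0,"wz": 0,"hand": 1},{"x": -0.0007,"y": -0.0012,"z": 0.056,"wx": 0,"wy": 0,"wz": 0,"hand": 1},{"x": -0.0007,"y": -0.0012,"z": 0.0613,"wx": 0,"wy": 0,"wz": 0,"hand": 0.8},{"x": -0.0007,"y": -0.0012,"z": 0.0613,"wx": 0,"wy": 0,"wz": 0,"hand": 0.6},{"x": -0.0007,"y": -0.0012,"z": 0.0613,"wx": 0,"wy": 0,"wz": 0,"hand": 0.4},{"x": -0.0007,"y": -0.0012,"z": 0.0613,"wx": 0,"wy": 0,"wz": 0,"hand": 0.3},{"x": -0.0007,"y": -0.0012,"z": 0.0613,"wx": 0,"wy": 0,"wz": 0,"hand": 0.3},{"x": -0.0007,"y": -0.0012,"z": 0.0613,"wx": 0,"wy": 0,"wz": 0,"hand": 0.3}]'

```text
time: 31.52
tool_pos: [0.4496, -0.0136, 0.0176]
tool_rot: [3.14, 0.001, 1.811]
contact_force: [-1.2, 0.4, 6.3]
opening: 0.0499
```

Request:
move_arm --deltas '[{"x": 0,"y": 0,"z": 0,"wx": 0,"wy": 0,"wz": 0,"hand": 0.3},{"x": 0,"y": 0,"z": 0,"wx": 0,"wy": 0,"wz": 0,"hand": 0.3},{"x": 0,"y": 0,"z": 0,"wx": 0,"wy": 0,"wz": 0,"hand": 0.3}]'

```text
time: 31.9
tool_pos: [0.4496, -0.0136, 0.0176]
tool_rot: [3.141, 0.001, 1.811]
contact_force: [-1.1, -0.6, 6.2]
opening: 0.0495
```

```bash
python3 - <<'E'
from plan import *
here();place(.4502,-.0136,.036)
E
```

```text
t 31.9 p [ 0.4496 -0.0136  0.0176] rpy [1.7994e+02 3.0000e-02 1.0379e+02] F [-1.1 -0.6  6.2] open 0.0495 q [-0.2   0.51  1.97 -0.    0.66 -0.44]
offset of module along tool x -0.0002 target 0.6122 -0.114
d [-0.0001, 0.0001, -0.1074] w [0.1, 0.0, 0.0] len 0.107
d [-0.1362, 0.134, 0.0] w [0.0, -0.0, 7.3] len 0.191
d [0.0, -0.0, 0.06] w [0.0, 0.0, 0.0] len 0.06
```

Request:
move_arm --deltas '[{"x": 0,"y": 0,"z": -0.03,"wx": 0,"wy": 0,"wz": 0,"hand": 0.3},{"x": 0,"y": 0,"z": -0.07,"wx": 0,"wy": 0,"wz": 0,"hand": 0.3},{"x": 0,"y": 0,"z": -0.1074,"wx": 0,"wy": 0,"wz": 0,"hand": 0.3},{"x": -0.034,"y": 0.034,"z": -0.1074,"wx": 0,"wy": 0,"wz": 2,"hand": 0.3},{"x": -0.068,"y": 0.067,"z": -0.1074,"wx": 0,"wy": 0,"wz": 4,"hand": 0.3},{"x": -0.102,"y": 0.1,"z": -0.1074,"wx": 0,"wy": 0,"wz": 6,"hand": 0.3},{"x": -0.128,"y": 0.126,"z": -0.1074,"wx": 0,"wy": 0,"wz": 7.3,"hand": 0.3},{"x": -0.1362,"y": 0.134,"z": -0.1074,"wx": 0,"wy": 0,"wz": 7.3,"hand": 0.3}]'

```text
time: 32.9
tool_pos: [0.6125, -0.115, 0.1234]
tool_rot: [-3.141, -0.0, 1.683]
contact_force: [-0.6, -0.2, -1.6]
opening: 0.0498
```

Request:
move_arm --deltas '[{"x": 0,"y": 0,"z": 0.03,"wx": 0,"wy": 0,"wz": 0,"hand": 0.3},{"x": 0,"y": 0,"z": 0.055,"wx": 0,"wy": 0,"wz": 0,"hand": 0.3},{"x": 0,"y": 0,"z": 0.06,"wx": 0,"wy": 0,"wz": 0,"hand": 0.3},{"x": 0,"y": 0,"z": 0.06,"wx": 0,"wy": 0,"wz": 0,"hand": 0.3},{"x": 0,"y": 0,"z": 0.06,"wx": 0,"wy": 0,"wz": 0,"hand": 0.3},{"x": 0,"y": 0,"z": 0.06,"wx": 0,"wy": 0,"wz": 0,"hand": 0.3}]'

```text
time: 33.65
tool_pos: [0.6122, -0.114, 0.0655]
tool_rot: [3.14, 0.001, 1.684]
contact_force: [0.8, -0.2, -1.3]
opening: 0.0496
```

```bash
python3 - <<'E'
from plan import *
here();plan([(.6122,-.114,.048,96.5)])
E
```

```text
t 33.65 p [ 0.6122 -0.114   0.0655] rpy [1.7991e+02 4.0000e-02 9.6490e+01] F [ 0.8 -0.2 -1.3] open 0.0496 q [-0.31  0.67  1.44 -0.    1.03 -0.42]
d [-0.0, -0.0001, 0.0175] w [0.1, 0.0, -0.0] len 0.017
```

Request:
move_arm --deltas '[{"x": 0,"y": 0,"z": 0.006,"wx": 0,"wy": 0,"wz": 0,"hand": 0.3},{"x": 0,"y": 0,"z": 0.01,"wx": 0,"wy": 0,"wz": 0,"hand": 0.3},{"x": 0,"y": 0,"z": 0.014,"wx": 0,"wy": 0,"wz": 0,"hand": 0.3},{"x": 0,"y": 0,"z": 0.0175,"wx": 0,"wy": 0,"wz": 0,"hand": 0.3},{"x": 0,"y": 0,"z": 0.0175,"wx": 0,"wy": 0,"wz": 0,"hand": 0.3}]'

```text
time: 34.28
tool_pos: [0.6116, -0.1138, 0.0465]
tool_rot: [-3.141, -0.0, 1.684]
contact_force: [0.3, -1.2, -2.2]
opening: 0.0499
```

Request:
move_arm --deltas '[{"x": 0,"y": 0,"z": 0.008,"wx": 0,"wy": 0,"wz": 0,"hand": 0.3},{"x": 0,"y": 0,"z": 0.014,"wx": 0,"wy": 0,"wz": 0,"hand": 0.3},{"x": 0,"y": 0,"z": 0.0185,"wx": 0,"wy": 0,"wz": 0,"hand": 0.3},{"x": 0,"y": 0,"z": 0.0197,"wx": 0,"wy": 0,"wz": 0,"hand": 0.3},{"x": 0,"y": 0,"z": 0.0197,"wx": 0,"wy": 0,"wz": 0,"hand": 0.3},{"x": 0,"y": 0,"z": 0.0197,"wx": 0,"wy": 0,"wz": 0,"hand": 0.3}]'

```text
time: 35.02
tool_pos: [0.6116, -0.1138, 0.0276]
tool_rot: [-3.141, 0.0, 1.684]
contact_force: [-2.3, 0.4, 3.9]
opening: 0.0495
```

Request:
move_arm --deltas '[{"x": 0,"y": 0,"z": 0,"wx": 0,"wy": 0,"wz": 0,"hand": 0.7},{"x": 0,"y": 0,"z": 0,"wx": 0,"wy": 0,"wz": 0,"hand": 0.9},{"x": 0,"y": 0,"z": 0,"wx": 0,"wy": 0,"wz": 0,"hand": 0.9},{"x": 0,"y": 0,"z": -0.03,"wx": 0,"wy": 0,"wz": 0,"hand": 0.9},{"x": 0,"y": 0,"z": -0.08,"wx": 0,"wy": 0,"wz": 0,"hand": 0.9},{"x": -0.04,"y": -0.045,"z": -0.1,"wx": 0,"wy": 0,"wz": 0,"hand": 0.9},{"x": -0.08,"y": -0.09,"z": -0.1,"wx": 0,"wy": 0,"wz": 0,"hand": 0.9},{"x": -0.12,"y": -0.13,"z": -0.1,"wx": 0,"wy": 0,"wz": 0,"hand": 0.9}]'

```text
time: 36.02
tool_pos: [0.495, -0.249, 0.1278]
tool_rot: [3.141, 0.001, 1.685]
contact_force: [-0.1, -0.1, 0.8]
opening: 0.0826
```

Request:
move_arm --deltas '[{"x": -0.04,"y": -0.04,"z": 0,"wx": 0,"wy": 0,"wz": 0,"hand": 0.9},{"x": -0.08,"y": -0.06,"z": 0,"wx": 0,"wy": 0,"wz": 0,"hand": 0.9},{"x": -0.08,"y": -0.06,"z": 0,"wx": 0,"wy": 0,"wz": 0,"hand": 0.9},{"x": -0.08,"y": -0.06,"z": 0,"wx": 0,"wy": 0,"wz": 0,"hand": 0.9}]'

```text
time: 36.52
tool_pos: [0.4456, -0.3336, 0.127]
tool_rot: [-3.142, -0.001, 1.684]
contact_force: [0.3, 0.1, 0.1]
opening: 0.0828
```

```bash
python3 - <<'E'
from plan import *
from h import *
here()
t=avg("top",6);s=avg("scene",4);np.savez("im7.npz",t=t,s=s)
g=cv2.GaussianBlur(t.mean(2),(0,0),.5)
c,sn=np.cos(TH),np.sin(TH);M=np.array([[c,-sn],[sn,c]])
# bar shank centreline: bright ridge between mat, columns 195..255
P=[]
for u in range(200,256):
    col=g[185:212,u]-120; col=np.clip(col,0,None)
    if col.max()>25: P.append((u,(col*np.arange(185,212)).sum()/col.sum(),col.max()))
P=np.array(P);W=ray("top",P[:,:2],.008)[:,:2]
A=np.polyfit(W[:,1],W[:,0],1);print("shank deg",-np.degrees(np.arctan(A[0])),"rms",(W[:,0]-np.polyval(A,W[:,1])).std(),"x at y=.2",np.polyval(A,.2),"u range",P[0,0],P[-1,0],"tray tip",(W[-1]-TO[:2])@M)
hm=(t.max(2)<75).astype(np.uint8);hm[:,:150]=0;hm[:170]=0;hm[215:]=0;hm[:,240:]=0
n,l,st,ce=cv2.connectedComponentsWithStats(hm)
for i in range(1,n):
    if st[i,4]>30: print("handle",st[i],ce[i],ray("top",ce[i],.018).round(4))
a=[]
for im,(x0,y0,x1,y1) in((t,(160,165,345,215)),(s,(190,130,375,215))):
    a.append(cv2.resize((im*1.2)[y0:y1,x0:x1,::-1].clip(0,255).astype(np.uint8),None,fx=4.3,fy=4.3,interpolation=cv2.INTER_CUBIC))
cv2.imwrite("pics/g7.png",np.vstack(a))
E
```

```text
t 36.52 p [ 0.4456 -0.3336  0.127 ] rpy [-1.800e+02 -3.000e-02  9.646e+01] F [0.3 0.1 0.1] open 0.0828 q [-0.78  0.5   1.58  0.    1.07 -0.89]
shank deg 2.2019366013459685 rms 0.001630666566978084 x at y=.2 0.5863548097007218 u range 200.0 255.0 tray tip [-0.00464442  0.13340157]
handle [172 199  14   8  63] [178.49206349 202.88888889] [[0.5703 0.2184 0.018 ]]
```

View pics/g7.png

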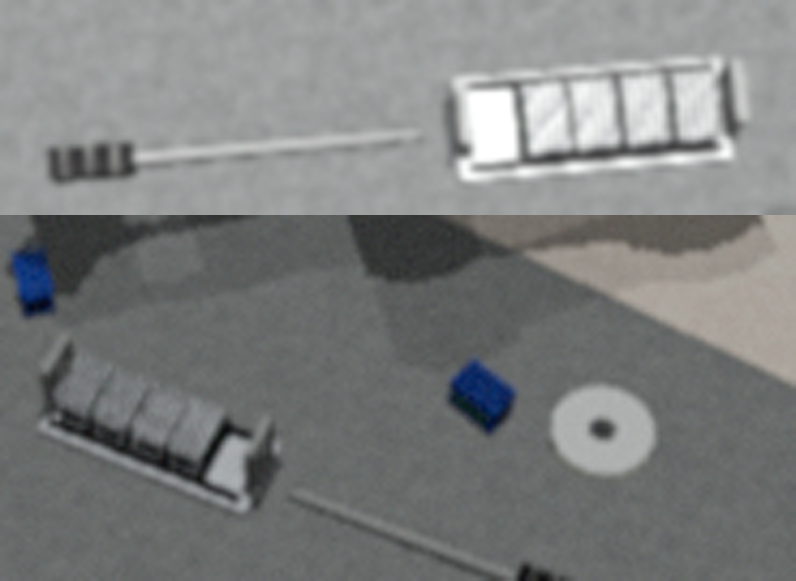

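All four modules sit in the four right-hand slots, level and across the row (crop (545–695,110)). The bar lies straight in line with the tray, handle at (90,160) and tip at (420,135). Now I'll go back for the bar.

```bash
python3 - <<'E'
from plan import *
plan([(.5749,.2048,.127,96.7)])
E
```

```text
d [0.5204, 0.1894, 0.0002] w [0.0, 0.0, -0.2] len 0.554
```

Request:
move_arm --deltas '[{"x": 0.05,"y": 0.018,"z": 0,"wx": 0,"wy": 0,"wz": 0,"hand": 0.7},{"x": 0.108,"y": 0.039,"z": 0,"wx": 0,"wy": 0,"wz": 0,"hand": 0.7},{"x": 0.166,"y": 0.06,"z": 0,"wx": 0,"wy": 0,"wz": 0,"hand": 0.7},{"x": 0.224,"y": 0.081,"z": 0,"wx": 0,"wy": 0,"wz": 0,"hand": 0.7},{"x": 0.282,"y": 0.103,"z": 0,"wx": 0,"wy": 0,"wz": 0,"hand": 0.7},{"x": 0.34,"y": 0.124,"z": 0,"wx": 0,"wy": 0,"wz": 0,"hand": 0.7},{"x": 0.398,"y": 0.145,"z": 0,"wx": 0,"wy": 0,"wz": 0,"hand": 0.7},{"x": 0.45,"y": 0.1638,"z": 0,"wx": 0,"wy": 0,"wz": -0.2,"hand": 0.7}]'

```text
time: 38.02
tool_pos: [0.5577, 0.1339, 0.1273]
tool_rot: [3.141, 0.0, 1.688]
contact_force: [1.0, -0.6, 0.6]
opening: 0.0643
```

Request:
move_arm --deltas '[{"x": 0.045,"y": 0.016,"z": 0,"wx": 0,"wy": 0,"wz": 0,"hand": 0.7},{"x": 0.0704,"y": 0.0256,"z": 0,"wx": 0,"wy": 0,"wz": 0,"hand": 0.7},{"x": 0.0704,"y": 0.0256,"z": 0.04,"wx": 0,"wy": 0,"wz": 0,"hand": 0.7},{"x": 0.0704,"y": 0.0256,"z": 0.07,"wx": 0,"wy": 0,"wz": 0,"hand": 0.7},{"x": 0.0704,"y": 0.0256,"z": 0.07,"wx": 0,"wy": 0,"wz": 0,"hand": 0.7},{"x": 0.0704,"y": 0.0256,"z": 0.07,"wx": 0,"wy": 0,"wz": 0,"hand": 0.7},{"x": 0.0704,"y": 0.0256,"z": 0.07,"wx": 0,"wy": 0,"wz": 0,"hand": 0.7}]'

```text
time: 38.9
tool_pos: [0.5758, 0.2046, 0.0589]
tool_rot: [3.139, -0.0, 1.687]
contact_force: [0.1, 0.1, -1.6]
opening: 0.064
```

```bash
python3 - <<'E'
from plan import *
here();plan([(.5749,.2048,.0036,96.7)])
E
```

```text
t 38.9 p [0.5758 0.2046 0.0589] rpy [ 1.7983e+02 -1.0000e-02  9.6670e+01] F [ 0.1  0.1 -1.6] open 0.064 q [ 0.22  0.66  1.48 -0.    0.99  0.1 ]
d [0.0003, -0.001, 0.0553] w [0.2, -0.0, -0.0] len 0.055
```

Request:
move_arm --deltas '[{"x": 0.0003,"y": -0.001,"z": 0.03,"wx": 0,"wy": 0,"wz": 0,"hand": 0.7},{"x": 0.0003,"y": -0.001,"z": 0.05,"wx": 0,"wy": 0,"wz": 0,"hand": 0.6},{"x": 0.0003,"y": -0.001,"z": 0.0545,"wx": 0,"wy": 0,"wz": 0,"hand": 0.4},{"x": 0.0003,"y": -0.001,"z": 0.0545,"wx": 0,"wy": 0,"wz": 0,"hand": 0.3},{"x": 0.0003,"y": -0.001,"z": 0.0545,"wx": 0,"wy": 0,"wz": 0,"hand": 0.1},{"x": 0.0003,"y": -0.001,"z": 0.0545,"wx": 0,"wy": 0,"wz": 0,"hand": 0},{"x": 0.0003,"y": -0.001,"z": 0.0545,"wx": 0,"wy": 0,"wz": 0,"hand": 0},{"x": 0.0003,"y": -0.001,"z": 0.0545,"wx": 0,"wy": 0,"wz": 0,"hand": 0}]' --grip_force 40

```text
time: 39.9
tool_pos: [0.5743, 0.2048, 0.0036]
tool_rot: [3.14, -0.0, 1.688]
contact_force: [-1.4, -0.2, 6.3]
opening: 0.0219
```

Request:
move_arm --deltas '[{"x": 0,"y": 0,"z": 0,"wx": 0,"wy": 0,"wz": 0,"hand": 0},{"x": 0,"y": 0,"z": 0,"wx": 0,"wy": 0,"wz": 0,"hand": 0},{"x": 0,"y": 0,"z": 0,"wx": 0,"wy": 0,"wz": 0,"hand": 0}]'

```text
time: 40.28
tool_pos: [0.5743, 0.2048, 0.0036]
tool_rot: [3.14, -0.0, 1.688]
contact_force: [-0.5, -0.2, 5.9]
opening: 0.0217
```

```bash
python3 - <<'E'
from plan import *
here();plan([(.5741,.2057,.0554,96.7,-1.6)])
E
```

```text
t 40.27 p [0.5743 0.2048 0.0036] rpy [179.91  -0.    96.69] F [-0.5 -0.2  5.9] open 0.0217 q [ 0.22  0.74  1.52 -0.    0.88  0.1 ]
d [0.0009, 0.0, -0.0518] w [0.1, -1.6, -0.0] len 0.052
```

Request:
move_arm --deltas '[{"x": 0,"y": 0,"z": -0.015,"wx": 0,"wy": -0.8,"wz": 0,"hand": 0},{"x": 0,"y": 0,"z": -0.035,"wx": 0,"wy": -1.6,"wz": 0,"hand": 0},{"x": 0,"y": 0,"z": -0.0535,"wx": 0,"wy": -1.6,"wz": 0,"hand": 0},{"x": 0,"y": 0,"z": -0.0535,"wx": 0,"wy": -1.6,"wz": 0,"hand": 0},{"x": 0,"y": 0,"z": -0.0535,"wx": 0,"wy": -1.6,"wz": 0,"hand": 0},{"x": 0,"y": 0,"z": -0.0535,"wx": 0,"wy": -1.6,"wz": 0,"hand": 0},{"x": 0,"y": 0,"z": -0.0535,"wx": 0,"wy": -1.6,"wz": 0,"hand": 0}]'

```text
time: 41.15
tool_pos: [0.5733, 0.2045, 0.0555]
tool_rot: [-3.14, 0.028, 1.687]
contact_force: [0.4, 0.1, -1.1]
opening: 0.0217
```

```bash
python3 - <<'E'
from plan import *
from h import *
here()
t=avg("top",6);s=avg("scene",6);np.savez("im8.npz",t=t,s=s)
o=np.load("im2.npz")
# expected bar axis, level at z=.064: tip & points along, tray frame y=.127.. 
P=[T2W(np.array([(0,.127,.064),(0,.25,.064)]))]
P+= [T2W(np.array([(0,.1,.064),(0,-.1,.064)])),T2W(np.array([(-.022,.1,.01),(-.022,.1,.079),(.022,.1,.079),(.022,.1,.01)]))]
over(t*1.2,"top",P,(215,170,290,215),7,"pics/a.png");over(s*1.5,"scene",P,(235,165,310,210),7,"pics/b.png")
cv2.imwrite("pics/g8.png",np.vstack([cv2.imread("pics/a.png"),cv2.imread("pics/b.png")])[:600])
# shank cross-section peaks in each view, now vs at the draw (im2)
for tag,a,b in(("now",t,s),("draw",o["t"],o["s"])):
    d=[]
    for u in (232,240,248): 
        col=cv2.GaussianBlur(a.mean(2),(0,0),.6)[180:208,u]; d.append(round(180+(np.clip(col-135,0,None)*np.arange(28)).sum()/max(1,np.clip(col-135,0,None).sum()),2))
    e=[]
    for u in (260,268,276):
        col=cv2.GaussianBlur(b.mean(2),(0,0),.6)[180:208,u]; e.append(col.round().astype(int).tolist())
    print(tag,d);[print(x) for x in e]
E
```

```text
t 41.15 p [0.5733 0.2045 0.0555] rpy [-179.93    1.62   96.68] F [ 0.4  0.1 -1.1] open 0.0217 q [ 0.23  0.67  1.48 -0.03  1.    0.13]
now [np.float64(194.82), np.float64(194.07), np.float64(193.54)]
[90, 90, 89, 87, 88, 95, 98, 88, 77, 79, 84, 87, 85, 78, 66, 58, 61, 71, 80, 86, 88, 87, 87, 86, 87, 88, 89, 90]
[90, 88, 89, 89, 88, 88, 88, 90, 96, 100, 91, 81, 81, 88, 90, 88, 79, 65, 55, 54, 66, 79, 84, 87, 87, 87, 87, 88]
[85, 86, 87, 88, 89, 88, 88, 86, 87, 87, 87, 92, 98, 94, 84, 83, 87, 89, 86, 81, 68, 55, 53, 65, 78, 84, 86, 85]
draw [np.float64(194.56), np.float64(193.74), np.float64(193.07)]
[91, 91, 90, 87, 87, 93, 99, 94, 83, 81, 85, 87, 85, 79, 67, 60, 60, 69, 80, 88, 88, 87, 85, 85, 87, 90, 91, 88]
[89, 88, 88, 89, 88, 87, 88, 90, 96, 100, 96, 82, 79, 87, 91, 87, 79, 66, 54, 54, 65, 77, 84, 86, 85, 86, 87, 89]
[85, 86, 86, 87, 89, 89, 87, 86, 88, 88, 88, 91, 98, 97, 88, 80, 84, 88, 87, 82, 70, 56, 53, 65, 77, 83, 86, 86]
```

View pics/g8.png

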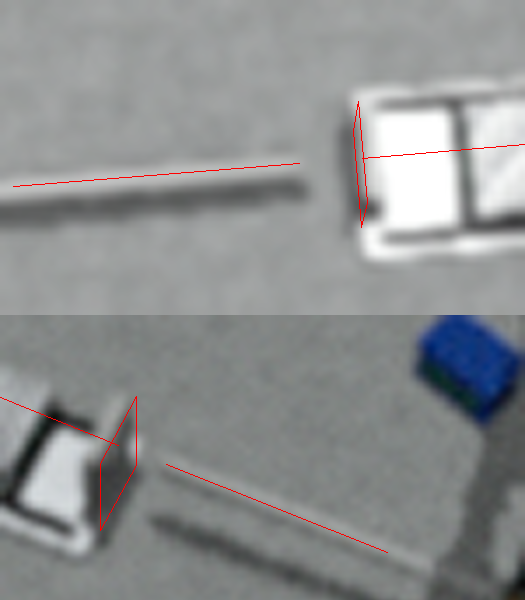

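The bar now matches its draw pose in both views to within about 0.4 px, and the tip (top panel (300,165)) points at the hole. I'll insert along the reversed draw path.

```bash
python3 - <<'E'
from plan import *
A=np.array([.5741,.2057]);B=np.array([.6009,-.0207]);u=(B-A)/np.linalg.norm(B-A)
for L in(.02,.045,.07,.15,.2,.215):
    p=A+u*L; print(L,p.round(4)); plan([(p[0],p[1],.0560,96.7,-1.6)])
E
```

```text
0.02 [0.5765 0.1858]
d [-0.019, 0.0005, 0.0008] w [0.0, 0.0, -0.0] len 0.019
0.045 [0.5794 0.161 ]
d [-0.044, 0.0006, 0.0015] w [0.0, 0.0, -0.0] len 0.044
0.07 [0.5823 0.1362]
d [-0.069, 0.0006, 0.0022] w [0.0, 0.0, -0.0] len 0.069
0.15 [0.5917 0.0567]
d [-0.1489, 0.0007, 0.0044] w [0.0, 0.0, -0.0] len 0.149
0.2 [0.5976 0.0071]
d [-0.1989, 0.0008, 0.0058] w [0.0, 0.0, -0.0] len 0.199
0.215 [ 0.5994 -0.0078]
d [-0.2139, 0.0008, 0.0062] w [0.0, 0.0, -0.0] len 0.214
```

Request:
move_arm --deltas '[{"x": -0.008,"y": 0.0005,"z": 0.0004,"wx": 0,"wy": 0,"wz": 0,"hand": 0},{"x": -0.019,"y": 0.0005,"z": 0.0008,"wx": 0,"wy": 0,"wz": 0,"hand": 0},{"x": -0.025,"y": 0.0005,"z": 0.0009,"wx": 0,"wy": 0,"wz": 0,"hand": 0},{"x": -0.031,"y": 0.0005,"z": 0.001,"wx": 0,"wy": 0,"wz": 0,"hand": 0},{"x": -0.038,"y": 0.0006,"z": 0.0012,"wx": 0,"wy": 0,"wz": 0,"hand": 0},{"x": -0.044,"y": 0.0006,"z": 0.0015,"wx": 0,"wy": 0,"wz": 0,"hand": 0},{"x": -0.044,"y": 0.0006,"z": 0.0015,"wx": 0,"wy": 0,"wz": 0,"hand": 0}]'

```text
time: 42.62
tool_pos: [0.5795, 0.1606, 0.0559]
tool_rot: [-3.142, 0.028, 1.687]
contact_force: [-0.3, 0.8, -0.7]
opening: 0.0218
```

```bash
python3 - <<'E'
from plan import *
here()
A=np.array([.5741,.2057]);B=np.array([.6009,-.0207]);u=(B-A)/np.linalg.norm(B-A)
for L in(.07,.15,.2,.215):
    p=A+u*L; plan([(p[0],p[1],.0560,96.7,-1.6)])
E
```

```text
t 42.62 p [0.5795 0.1606 0.0559] rpy [-180.      1.61   96.65] F [-0.3  0.8 -0.7] open 0.0218 q [ 0.16  0.66  1.51 -0.03  0.98  0.06]
d [-0.0245, 0.0, 0.0006] w [-0.0, 0.0, -0.0] len 0.025
d [-0.1045, 0.0001, 0.0028] w [-0.0, 0.0, -0.0] len 0.105
d [-0.1545, 0.0002, 0.0042] w [-0.0, 0.0, -0.0] len 0.155
d [-0.1695, 0.0003, 0.0047] w [-0.0, 0.0, -0.0] len 0.17
```

Request:
move_arm --deltas '[{"x": -0.012,"y": 0,"z": 0.0003,"wx": 0,"wy": 0,"wz": 0,"hand": 0},{"x": -0.0245,"y": 0,"z": 0.0006,"wx": 0,"wy": 0,"wz": 0,"hand": 0},{"x": -0.04,"y": 0,"z": 0.0011,"wx": 0,"wy": 0,"wz": 0,"hand": 0},{"x": -0.055,"y": 0,"z": 0.0015,"wx": 0,"wy": 0,"wz": 0,"hand": 0},{"x": -0.07,"y": 0,"z": 0.002,"wx": 0,"wy": 0,"wz": 0,"hand": 0},{"x": -0.085,"y": 0,"z": 0.0024,"wx": 0,"wy": 0,"wz": 0,"hand": 0},{"x": -0.1045,"y": 0.0001,"z": 0.0028,"wx": 0,"wy": 0,"wz": 0,"hand": 0},{"x": -0.1045,"y": 0.0001,"z": 0.0028,"wx": 0,"wy": 0,"wz": 0,"hand": 0}]'

```text
time: 43.62
tool_pos: [0.592, 0.0555, 0.0561]
tool_rot: [3.141, 0.028, 1.685]
contact_force: [0.0, -0.4, -0.9]
opening: 0.0217
```

```bash
python3 - <<'E'
from plan import *
from h import *
here()
t=avg("top",4);s=avg("scene",4)
P=[T2W(np.array([(0,.1,.064),(0,-.1,.064)])),T2W(np.array([(-.022,-.1,.01),(-.022,-.1,.079),(.022,-.1,.079),(.022,-.1,.01)]))]
over(t,"top",P,(255,172,340,212),7,"pics/a.png");over(s*1.5,"scene",P,(190,150,275,200),7,"pics/b.png")
cv2.imwrite("pics/g9.png",np.vstack([cv2.imread("pics/a.png"),cv2.imread("pics/b.png")])[:600])
A=np.array([.5741,.2057]);B=np.array([.6009,-.0207]);u=(B-A)/np.linalg.norm(B-A)
for L in(.2,.215,.235):
    p=A+u*L; plan([(p[0],p[1],.0560,96.7,-1.6)])
E
```

```text
t 43.62 p [0.592  0.0555 0.0561] rpy [179.99   1.61  96.56] F [ 0.  -0.4 -0.9] open 0.0217 q [-0.02  0.64  1.53 -0.03  0.96 -0.12]
d [-0.051, 0.0, 0.0015] w [0.0, 0.0, 0.0] len 0.051
d [-0.066, 0.0, 0.0019] w [0.0, 0.0, 0.0] len 0.066
d [-0.0859, 0.0, 0.0024] w [0.0, 0.0, 0.0] len 0.086
```

View pics/g9.png

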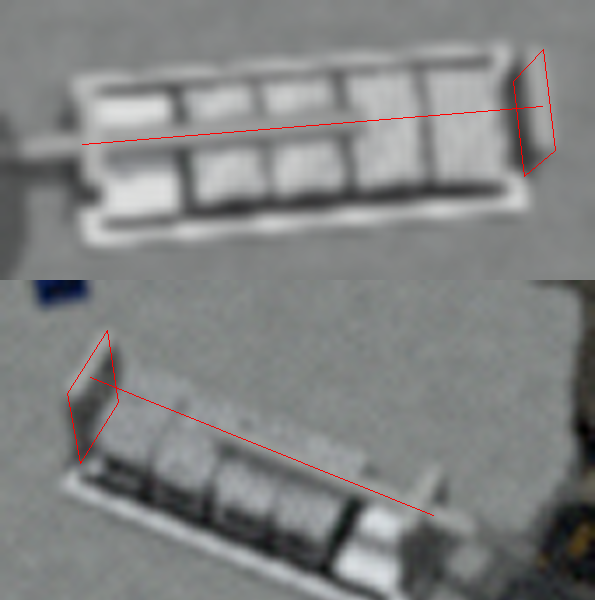

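The bar is through the near ear and runs on the hole line towards the far ear (tip at about (360,122) in the top panel). Continue carefully.

Request:
move_arm --deltas '[{"x": -0.012,"y": 0,"z": 0.0003,"wx": 0,"wy": 0,"wz": 0,"hand": 0},{"x": -0.026,"y": 0,"z": 0.0007,"wx": 0,"wy": 0,"wz": 0,"hand": 0},{"x": -0.04,"y": 0,"z": 0.0011,"wx": 0,"wy": 0,"wz": 0,"hand": 0},{"x": -0.051,"y": 0,"z": 0.0015,"wx": 0,"wy": 0,"wz": 0,"hand": 0},{"x": -0.058,"y": 0,"z": 0.0017,"wx": 0,"wy": 0,"wz": 0,"hand": 0},{"x": -0.062,"y": 0,"z": 0.0018,"wx": 0,"wy": 0,"wz": 0,"hand": 0},{"x": -0.062,"y": 0,"z": 0.0018,"wx": 0,"wy": 0,"wz": 0,"hand": 0},{"x": -0.062,"y": 0,"z": 0.0018,"wx": 0,"wy": 0,"wz": 0,"hand": 0}]'

```text
time: 45.02
tool_pos: [0.5988, -0.0041, 0.056]
tool_rot: [-3.142, 0.028, 1.688]
contact_force: [0.3, 1.0, -1.2]
opening: 0.0218
```

Request:
move_arm --deltas '[{"x": -0.002,"y": 0,"z": 0,"wx": 0,"wy": 0,"wz": 0,"hand": 0},{"x": -0.004,"y": 0,"z": 0.0001,"wx": 0,"wy": 0,"wz": 0,"hand": 0},{"x": -0.006,"y": 0,"z": 0.0002,"wx": 0,"wy": 0,"wz": 0,"hand": 0},{"x": -0.008,"y": 0,"z": 0.0002,"wx": 0,"wy": 0,"wz": 0,"hand": 0},{"x": -0.008,"y": 0,"z": 0.0002,"wx": 0,"wy": 0,"wz": 0,"hand": 0}]'

```text
time: 45.65
tool_pos: [0.5999, -0.0126, 0.056]
tool_rot: [3.142, 0.028, 1.687]
contact_force: [0.2, -0.3, -2.0]
opening: 0.0218
```

```bash
python3 - <<'E'
from plan import *
here()
A=np.array([.5741,.2057]);B=np.array([.6009,-.0207]);u=(B-A)/np.linalg.norm(B-A)
print("L",(monitor.observe()["tool_pos"][:2]-A)@u)
E
```

```text
t 45.65 p [ 0.5999 -0.0126  0.056 ] rpy [180.     1.61  96.67] F [ 0.2 -0.3 -2. ] open 0.0218 q [-0.13  0.65  1.52 -0.03  0.97 -0.23]
L 0.21978981804801326
```

Request:
move_arm --deltas '[{"x": -0.002,"y": 0,"z": 0,"wx": 0,"wy": 0,"wz": 0,"hand": 0},{"x": -0.004,"y": 0,"z": 0.0001,"wx": 0,"wy": 0,"wz": 0,"hand": 0},{"x": -0.006,"y": 0,"z": 0.0002,"wx": 0,"wy": 0,"wz": 0,"hand": 0},{"x": -0.008,"y": 0,"z": 0.0002,"wx": 0,"wy": 0,"wz": 0,"hand": 0},{"x": -0.008,"y": 0,"z": 0.0002,"wx": 0,"wy": 0,"wz": 0,"hand": 0}]'

```text
time: 46.28
tool_pos: [0.6008, -0.0205, 0.056]
tool_rot: [3.142, 0.028, 1.687]
contact_force: [-0.1, -0.3, -0.5]
opening: 0.0222
```

Request:
move_arm --deltas '[{"x": -0.002,"y": 0,"z": 0,"wx": 0,"wy": 0,"wz": 0,"hand": 0},{"x": -0.004,"y": 0,"z": 0.0001,"wx": 0,"wy": 0,"wz": 0,"hand": 0},{"x": -0.006,"y": 0,"z": 0.0002,"wx": 0,"wy": 0,"wz": 0,"hand": 0},{"x": -0.006,"y": 0,"z": 0.0002,"wx": 0,"wy": 0,"wz": 0,"hand": 0},{"x": -0.006,"y": 0,"z": 0.0002,"wx": 0,"wy": 0,"wz": 0,"hand": 0}]'

```text
time: 46.9
tool_pos: [0.6014, -0.0263, 0.056]
tool_rot: [-3.142, 0.028, 1.687]
contact_force: [-0.3, 0.2, -0.7]
opening: 0.0217
```

```bash
python3 - <<'E'
from plan import *
here()
A=np.array([.5741,.2057]);B=np.array([.6009,-.0207]);u=(B-A)/np.linalg.norm(B-A)
print("L",(monitor.observe()["tool_pos"][:2]-A)@u)
E
```

```text
t 46.9 p [ 0.6014 -0.0263  0.056 ] rpy [-180.      1.6    96.68] F [-0.3  0.2 -0.7] open 0.0217 q [-0.16  0.65  1.51 -0.03  0.97 -0.25]
L 0.2335946681285052
```

Request:
move_arm --deltas '[{"x": -0.001,"y": 0,"z": 0,"wx": 0,"wy": 0,"wz": 0,"hand": 0},{"x": -0.002,"y": 0,"z": 0,"wx": 0,"wy": 0,"wz": 0,"hand": 0},{"x": -0.003,"y": 0,"z": 0.0001,"wx": 0,"wy": 0,"wz": 0,"hand": 0},{"x": -0.003,"y": 0,"z": 0.0001,"wx": 0,"wy": 0,"wz": 0,"hand": 0}]'

```text
time: 47.4
tool_pos: [0.6017, -0.0279, 0.0561]
tool_rot: [3.142, 0.026, 1.687]
contact_force: [0.0, 6.5, 1.2]
opening: 0.0215
```

Request:
move_arm --deltas '[{"x": -0.001,"y": 0,"z": 0,"wx": 0,"wy": 0,"wz": 0,"hand": 0},{"x": -0.002,"y": 0,"z": 0,"wx": 0,"wy": 0,"wz": 0,"hand": 0},{"x": -0.002,"y": 0,"z": 0,"wx": 0,"wy": 0,"wz": 0,"hand": 0}]'

```text
time: 47.78
tool_pos: [0.6017, -0.028, 0.0561]
tool_rot: [-3.142, 0.023, 1.687]
contact_force: [-0.4, 13.7, 2.1]
opening: 0.0215
```

Request:
move_arm --deltas '[{"x": -0.001,"y": 0,"z": 0,"wx": 0,"wy": 0,"wz": 0,"hand": 0},{"x": -0.0015,"y": 0,"z": 0,"wx": 0,"wy": 0,"wz": 0,"hand": 0},{"x": -0.0015,"y": 0,"z": 0,"wx": 0,"wy": 0,"wz": 0,"hand": 0}]'

```text
time: 48.15
tool_pos: [0.6017, -0.028, 0.0561]
tool_rot: [-3.141, 0.022, 1.688]
contact_force: [-1.3, 19.1, 2.9]
opening: 0.0217
```

There is a hard stop at L = 235 mm, close to the predicted home position (237 ± 2). I'll relieve the push and release.

Request:
move_arm --deltas '[{"x": 0.0035,"y": 0,"z": 0.0,"wx": 0,"wy": 0,"wz": 0,"hand": 0},{"x": 0.0035,"y": 0,"z": 0.001,"wx": 0,"wy": 0,"wz": 0,"hand": 0},{"x": 0.0035,"y": 0,"z": 0.001,"wx": 0,"wy": 0,"wz": 0,"hand": 0}]'

```text
time: 48.52
tool_pos: [0.6018, -0.0279, 0.0552]
tool_rot: [3.141, 0.026, 1.687]
contact_force: [-0.3, 8.5, 2.6]
opening: 0.0216
```

Request:
move_arm --deltas '[{"x": 0,"y": 0,"z": 0,"wx": 0,"wy": 0,"wz": 0,"hand": 0.2},{"x": 0,"y": 0,"z": 0,"wx": 0,"wy": 0,"wz": 0,"hand": 0.5},{"x": 0,"y": 0,"z": 0,"wx": 0,"wy": 0,"wz": 0,"hand": 0.6},{"x": 0,"y": 0,"z": 0,"wx": 0,"wy": 0,"wz": 0,"hand": 0.6},{"x": 0,"y": 0,"z": 0,"wx": 0,"wy": 0,"wz": 0,"hand": 0.6},{"x": 0,"y": 0,"z": -0.05,"wx": 0,"wy": 0,"wz": 0,"hand": 0.7},{"x": 0,"y": 0,"z": -0.1,"wx": 0,"wy": 0,"wz": 0,"hand": 0.7},{"x": 0.04,"y": -0.03,"z": -0.12,"wx": 0,"wy": 0,"wz": 0,"hand": 0.7}]'

```text
time: 49.52
tool_pos: [0.5696, 0.0087, 0.177]
tool_rot: [3.135, 0.03, 1.684]
contact_force: [0.1, 1.7, -0.5]
opening: 0.0645
```

Request:
move_arm --deltas '[{"x": 0.05,"y": -0.03,"z": 0,"wx": 0,"wy": 1.6,"wz": 0,"hand": 0.7},{"x": 0.1,"y": -0.06,"z": 0,"wx": 0,"wy": 1.6,"wz": 0,"hand": 0.7},{"x": 0.15,"y": -0.1,"z": 0,"wx": 0,"wy": 1.6,"wz": 0,"hand": 0.7},{"x": 0.2,"y": -0.13,"z": 0,"wx": 0,"wy": 1.6,"wz": 0,"hand": 0.7},{"x": 0.2,"y": -0.13,"z": 0,"wx": 0,"wy": 1.6,"wz": 0,"hand": 0.7},{"x": 0.2,"y": -0.13,"z": 0,"wx": 0,"wy": 1.6,"wz": 0,"hand": 0.7}]'

```text
time: 50.28
tool_pos: [0.4151, 0.1936, 0.1685]
tool_rot: [3.14, 0.0, 1.688]
contact_force: [0.0, 0.1, 0.1]
opening: 0.0644
```

```bash
python3 - <<'E'
from plan import *
from h import *
here()
t=avg("top",4);s=avg("scene",4);np.savez("im9.npz",t=t,s=s)
P=[T2W(np.array([(-.011,.1,.073),(.011,.1,.073),(.011,.16,.073),(-.011,.16,.073)])),T2W(np.array([(0,-.1,.062),(0,-.11,.062)]))]
over(t*1.3,"top",P,(235,170,345,212),6,"pics/a.png");over(s*1.8,"scene",P,(185,150,295,205),6,"pics/b.png")
a,b=cv2.imread("pics/a.png"),cv2.imread("pics/b.png");cv2.imwrite("pics/g10.png",np.vstack([a,b]))
print(a.shape,b.shape)
E
```

```text
t 50.27 p [0.4151 0.1936 0.1685] rpy [1.7994e+02 2.0000e-02 9.6730e+01] F [0.  0.1 0.1] open 0.0644 q [ 0.27  0.28  1.79 -0.    1.07  0.15]
(252, 660, 3) (330, 660, 3)
```

View pics/g10.png

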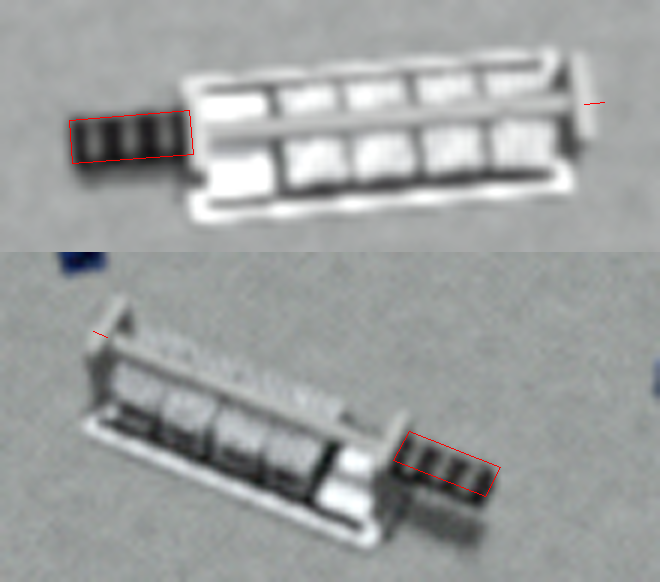

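The handle fills the home outline in both views with no gap to the ear, and the bar runs over all four modules to the far ear. As a last check, I'll compare the handle shift since the start and confirm nothing else moved.

```bash
python3 - <<'E'
from plan import *
from h import *
a=np.load("im1.npz")["t"];b=np.load("im9.npz")["t"]
c,s=np.cos(TH),np.sin(TH);M=np.array([[c,-s],[s,c]])
for tag,im in(("start",a),("now",b)):
    g=cv2.GaussianBlur(im.mean(2),(0,0),.5)
    for v in(191,193,195):
        r=g[v,236:262]; i=np.argmax(r<90); f=236+i-1+(r[i-1]-90)/(r[i-1]-r[i])
        # inner end: last dark->bright crossing
        q=g[v,250:272]; k=np.where(q<90)[0].max(); h=250+k+(90-q[k])/(q[k+1]-q[k])
        w=ray("top",[(f,v),(h,v)],.070)[:,:2]; print(tag,v,round(f,2),round(h,2),((w-TO[:2])@M)[:,1].round(4))
d=cv2.GaussianBlur(np.abs(a-b).max(2),(0,0),1);m=(d>35).astype(np.uint8);m[300:]=0
n,l,st,ce=cv2.connectedComponentsWithStats(m)
for i in range(1,n):
    if st[i,4]>25: print("changed",st[i].tolist())
E
```

```text
start 191 243.23 263.38 [0.1684 0.1083]
start 193 243.4 263.91 [0.1684 0.1073]
start 195 243.49 265.65 [0.1686 0.1026]
now 191 245.77 265.61 [0.1608 0.1017]
now 193 245.83 265.74 [0.1611 0.1018]
now 195 246.04 265.86 [0.161 0.102]
changed [316, 195, 9, 5, 35]
changed [281, 196, 34, 7, 129]
changed [110, 212, 116, 88, 4109]
changed [247, 236, 12, 17, 151]
changed [118, 241, 42, 16, 320]
changed [288, 242, 11, 17, 137]
changed [322, 245, 7, 14, 94]
changed [358, 245, 3, 14, 37]
```

```bash
python3 -c "
from cell import robot
print(robot.hand_in())"
```

```text
the job is handed in; nothing more can be done
None
```

The job is handed in; the robot's clock read about 50 s of the 208 s allowed. I drew the bar out and laid it aside, then stood the four modules that were on the bench in the slots at tray y = −72, −36, 0 and +36 mm. After that I threaded the bar back from the same side and released it. The blue and orange look-alikes and the bystanders were left alone.

**Bar:** the insertion was force-free until a hard stop, where it took about 19 N. In the last images the handle spans tray y = 0.102 to 0.161 m, which puts its origin at about 0.131 m; home is 0.130 m and the limit 0.1345 m. I could not see the tip itself, because the far ear hides it. That it passed through is inferred from the 7.5 mm the handle now sits further in than at the start.

**Modules:** the images show all four down in the slots and across the row. At release the gripper height put each within about 1 mm of the slot floor.

**Other things on the bench:** comparing first and last images, only the modules, the tray row and the area under the arm changed. The arm covered part of the reel's area in the last image, so the reel was not separately confirmed, but it was never touched.

**Disagreements:** the tray's yaw came out between 6.0° and 6.8° by different methods, and its position along the row differed by about 2 mm. I used 6.5°, and every module entered its slot freely.

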